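# Load the test kiln and set it to its middle heat

### The arm

A 6-joint arm with a two-finger parallel gripper is mounted at the origin on the work surface. World frame = base frame: x ahead of the robot, y to its left, z up, the work surface at z = 0. Lengths are in m, angles in rad, forces in N, time in s.
With the tool pointing down it reaches from about 0.375 to 0.9 m from the base axis. Payload 3.1 kg.
Tool frame: the origin (TCP) lies at the very end of the fingers, on their centre line; the grasp point (between the pads) lies 19 mm behind it; z points along the fingers, y is the line along which they close (so a half turn about z gives the same grasp; the last joint's range is limited). The gripper opens to 85 mm and grips with 20 to 120 N. Pads are 22 mm wide; open, the fingers measure 114 mm over their backs; the gripper's body (76 mm by 85 mm) begins 54 mm behind the grasp point. The pads swing forward as they close: fully open they stand 13 mm farther back than shut.
Start: joints at [-1.48, 0.527, 1.433, -0, 1.181, -0.178], TCP at [0.167, -0.602, 0.231] pointing down, gripper open.
Joint ranges: [-3.08, 3.08], [-0.75, 2.2], [0.22, 2.44], [-1.43, 4.57], [0, 2.65], [-2.85, 2.85]. Speed limits (rad/s): [2.79, 2.79, 3.14, 3.14, 3.14, 3.14].

### API

Orientations are given as a unit quaternion [x, y, z, w].
In Python, from station import telemetry, snapshot, ticket gives the robot as it stands.
- The arm moves only by the tool move_arm, never from a script. Its argument "commands" is text: rows parted by semicolons, each of 7 numbers parted by spaces: the shift along the tool's x, y, z in mm, then the turn, a rotation vector about the tool's x, y, z in degrees, then the opening, from -1 (shut) to 1 (fully open). A call has exactly 5 rows; each row is the pose to reach, as a shift and turn from the pose commanded when the call began, along the tool's axes at that moment; what a row does not reach only later rows make up. A row lasts 1/8 s, in which the tool goes at most 62.5 mm and 10.7 degrees, less where a joint would pass 70% of its speed; a pose out of reach is approached as far as the arm can. A call with a gripper value outside its range is refused whole. The fingers move at their own pace and stop on an object; "grip_force" is the grip in N (left out, the last holds). Time passes only in rows, so rows that repeat a pose let the fingers close, or fill a call up. It gives the time, the measured TCP pose, the force, the opening and the grip force at its end, in the units of the state.
- telemetry.sense(): the state, without advancing time (a new reading comes with each control period).
- snapshot(name): name is "side" or "top"; returns a dict with "image" (384x512x3 uint8, red, green, blue), "fx", "fy", "cx", "cy" (pixels), "pose" (4x4, takes a point from camera to world coordinates). Camera axes: x right, y down, z forward; pixel columns grow to the right and rows downward; lengths in m; the calibration is good to about 2 mm. A picture is of the moment at which its call begins. There is no depth.
- ticket.sign_off(): hands the job in; it is judged then, once.
The state is a dict: "t": time; "q": joint angles; "qd": joint speeds; "tau": joint torques, N m; "tcp_pos": TCP position; "tool_rot": TCP orientation; "force": force on the tool from outside, world axes, zero at the start; "ft_torque": the same for the moment, N m; "finger_gap": opening from 0.0 (shut) to 1.0 (fully open); "gripper_force": force on a finger pad.
Only numpy, scipy, OpenCV 4.12 (cv2) and the standard library are available. Lean on these libraries where they do the work, as an engineer would, in place of code of your own. Each camera call takes 0.05 s, during which the arm holds its last target. There are 200 camera calls.

### The job

Get the little test kiln ready to fire: turn its selector knob to off (the open-ring mark) before you open it, then lift off the lid, set it down on the round kiln shelf and stand every one of the small clay bottles from the wooden board upright on the chamber floor; the cup and the bowl stay on the board. Put the lid back and press it down by its knob until it is fully home and flush on the rim, and only then turn the selector to the two-dot mark. Leave the squeeze bottle and the jar behind the kiln where they stand.

Things in the scene. Friction and masses are not known exactly. Their poses are not given: they have to be found in the camera images.
- kiln: Small top-loading test kiln, fixed: eight-sided, 250 mm across the flats, steel jacket, pale brick walls 40 mm thick, rim 170 mm above the bench. Origin on its vertical axis at bench height. Its -x axis points to its dark steel control box (104 x 150 mm, flat top 145 mm above the bench) on the side nearest the robot, box and knob centre 195 mm from the kiln's axis.
- kiln_floor (a point): Centre of the chamber's flat floor, 65 mm above the bench, 105 mm below the rim. The chamber is eight-sided, 160 mm across the flats; within 13 mm of the rim four springy fibre seal beads (at 45 degrees to the kiln's x and y axes) stand up to 10 mm in from the wall, 140 mm apart across the mouth. Axes as the kiln's.
- kiln_rim (a point): Centre of the chamber's mouth in the plane of the rim, 170 mm above the bench. Axes as the kiln's.
- selector (a joint): Selector knob on the control box: angle in rad, growing clockwise seen from above. It clicks into four places: 0 off (open-ring mark), 0.785 one dot, 1.571 two dots, 2.356 three dots, and stops just beyond the end ones; let go in between, it springs to the nearer one. About 0.12 N m takes it over a click. It starts on one of the dot marks.
- selector_grip (a point): On the knob's vertical axis, in its black grip bar: 42 mm long, 13 mm thick, from 14 mm below to 12 mm above this point, below it a round skirt of 44 mm; 171 mm above the bench, 26 mm above the panel. Its x axis runs along the bar to the pointer end (white line): the kiln's +x axis turned counter-clockwise by 1.178 rad minus the joint's angle.
- lid: Loose round kiln lid, 0.4 to 0.52 kg: pale brick disc 230 mm wide, 35 mm thick, below it a bevelled plug (148 mm wide, 18 mm deep) that enters the mouth, on top a wooden knob. Origin: centre of the plug's underside, z up. Laid in place (within 4 mm) it stops about 9 mm high on the springy seal; about 10 N down on its knob pushes it home, and it stays. It lifts straight off by its weight alone.
- lid_seat (a point): On the lid's axis, in the plane of the disc's underside, 18 mm above the lid's origin; level with kiln_rim when the lid is home.
- lid_grip (a point): On the axis of the lid's knob, 80 mm above the lid's origin. The knob is an upright cylinder 34 mm in diameter, from 27 mm below to 17 mm above this point.
- shelf: Round pale kiln shelf lying flat on the bench, fixed, 260 mm diameter, 12 mm thick, empty; origin at the centre of its underside. The lid is set down on it, plug down.
- board: Flat wooden ware board, fixed, 320 mm (its x) by 180 mm (its y), 8 mm thick; origin at the centre of its underside. The bottles, the cup and the bowl stand on it.
- cup: Small clay cup, 54 mm wide, 45 mm high, on the board; to be left there. Origin at the centre of its underside.
- bowl: Small clay bowl, 64 mm wide, 26 mm high, on the board; to be left there. Origin at the centre of its underside.
- squeezer: White plastic squeeze bottle with a red cap, 52 mm wide, 140 mm high, behind the kiln, to one side; leave alone. Origin at its underside.
- jar: Clear jar with a white lid, 72 mm wide, 85 mm high, behind the kiln, to one side; leave alone. Origin at its underside.
- bottle1: Small unfired clay bottle (three to five of the six are there), about 0.09 kg, 70 mm high: round belly 49 mm wide, from 48 mm up a straight neck 23 mm wide; origin at the centre of its underside, z up. Grip it by the neck.
- bottle2: Another such bottle, the same in shape and size, or absent.
- bottle3: Another such bottle, the same in shape and size, or absent.
- bottle4: Another such bottle, the same in shape and size, or absent.
- bottle5: Another such bottle, the same in shape and size, or absent.
- bottle6: Another such bottle, the same in shape and size, or absent.
Not all that is in view belongs to the job. Leave any green look-alike of the bottle1 alone.

How it is judged:
By the outcome, as a careful person would: the job done as asked, in the order asked, and still so for the second after the job is handed in, with the robot touching nothing.
Of bottle1, bottle2, bottle3, bottle4, bottle5, bottle6 only 3 to 5 are there at a start; the rules pass over those that are not, and their reading is None.
At some moment in a run one of bottle1, bottle2, bottle3, bottle4, bottle5, bottle6 may be knocked a few centimetres aside while the robot is not near it.
It also fails if it takes over 210 s, if anything falls off the work surface, if the arm or the gripper's body presses on something with over 40 N, if the wrist force passes 120 N, or if a joint passes its speed limit or range.

## Working session

There is one attempt and no reset: what is moved stays moved. The work goes in short steps, Python scripts to look and compute and a tool call to move; the robot and the scene stay as the last step left them, time stands still between calls to the robot, and variables do not carry over. Pictures are saved under pics/ and viewed, at most 14 in all, crops included, and the job is handed in when it is done.

Besides the shell and the picture viewer there is one more tool, called after ">>>" by a JSON object that holds its "name" and its "arguments". move_arm: Moves the arm, as the interface text tells. Its arguments: {"type":"object","properties":{"commands":{"type":"string"},"grip_force":{"type":"number"}},"required":["commands"]}

```bash
ls; mkdir -p pics
python3 - <<'E'
from station import telemetry, snapshot
import cv2, numpy as np
print(telemetry.sense())
for n in("top","side"):
    s=snapshot(n); cv2.imwrite(f"pics/{n}0.png",s["image"][:,:,::-1]); print(n,s["fx"],s["fy"],s["cx"],s["cy"],np.round(s["pose"],4).tolist())
E
```

```text
pics
{'t': 0.0, 'q': array([-1.47950703e+00,  5.28490874e-01,  1.43390724e+00, -3.45395545e-05,
        1.18143523e+00, -1.78506237e-01]), 'qd': array([ 2.43274598e-05,  1.06488454e-03, -5.06785858e-04, -7.72156260e-04,
        3.32854159e-04, -5.51876780e-04]), 'tau': array([-9.16560894e-04, -4.42349160e+01, -1.78023702e+01, -2.99240464e-04,
        8.40220047e-03,  1.98602078e-05]), 'tcp_pos': array([ 0.16653154, -0.60164602,  0.2303169 ]), 'tool_rot': array([ 9.90913580e-01,  1.34495436e-01,  3.28864132e-05, -1.11997592e-03]), 'force': array([-0.15557912, -0.380649  ,  0.2751356 ]), 'ft_torque': array([-0.02144764,  0.01086021, -0.04393557]), 'gripper_force': 0.0, 'finger_gap': 0.9995394351569739}
top 350.72561594179484 350.72561594179484 255.78363935582638 191.34124017737264 [[0.0296, -0.9853, 0.1682, 0.4085], [-0.9996, -0.0291, 0.0058, 0.0041], [-0.0008, -0.1683, -0.9857, 1.0279], [0.0, 0.0, 0.0, 1.0]]
side 437.3750545313052 437.3750545313052 244.290291934685 191.7544375753216 [[-0.8528, -0.386, 0.3518, 0.1647], [-0.5221, 0.6148, -0.5911, 0.6898], [0.0119, -0.6878, -0.7258, 1.0216], [0.0, 0.0, 0.0, 1.0]]
```

View pics/top0.png

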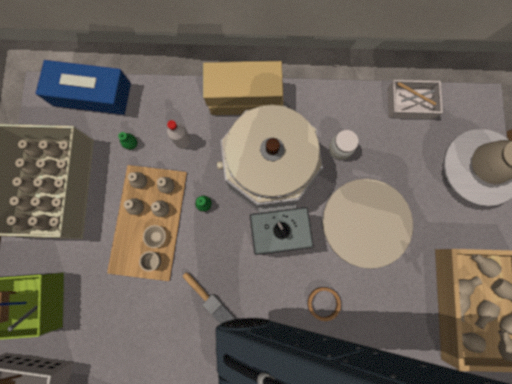

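View pics/side0.png

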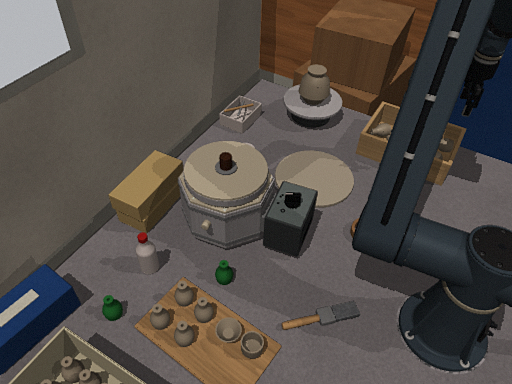

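Top view: four clay bottles on the board at about (137,180), (164,184), (131,206) and (159,209), with the bowl at (155,237) and the cup at (150,261). Green look-alikes are at (128,141) and (203,203), and more clay bottles sit in a crate at the left, off the board. The kiln lid knob is at (272,146), the selector at (282,230) and the shelf at (368,223). The side view agrees.

```bash
cat > h.py <<'E'
import numpy as np, cv2
from station import telemetry, snapshot
def ray(s,u,v):
    d=s["pose"][:3,:3]@np.array([(u-s["cx"])/s["fx"],(v-s["cy"])/s["fy"],1]); return s["pose"][:3,3],d
def onz(s,u,v,z):
    o,d=ray(s,u,v); return o+d*(z-o[2])/d[2]
def tri(s1,p1,s2,p2):
    o1,d1=ray(s1,*p1);o2,d2=ray(s2,*p2);A=np.c_[d1,-d2]
    t=np.linalg.lstsq(A,o2-o1,rcond=None)[0];a=o1+d1*t[0];b=o2+d2*t[1]
    return (a+b)/2,np.linalg.norm(a-b)
def proj(s,p):
    q=s["pose"][:3,:3].T@(np.asarray(p)-s["pose"][:3,3]); return s["fx"]*q[0]/q[2]+s["cx"],s["fy"]*q[1]/q[2]+s["cy"]
def crop(s,x0,y0,x1,y1,k):
    return cv2.resize(s["image"][y0:y1,x0:x1,::-1],None,fx=k,fy=k,interpolation=cv2.INTER_CUBIC)
E
python3 - <<'E'
from h import *
import pickle
t=snapshot("top");d=snapshot("side");pickle.dump((t,d),open("s0.pkl","wb"))
a=crop(t,245,200,320,260,5.333)   # 400x320
b=crop(t,105,120,225,285,2)[:,:]
c=crop(t,215,95,325,205,2.4)
im=np.zeros((600,800,3),np.uint8)
im[:320,:400]=a[:320,:400]; im[:330,400:640]=b; im[330:594,400:664]=c
e=crop(d,255,175,325,255,3.4); im[322:594,0:238]=e
cv2.imwrite("pics/mos.png",im)
E
```

```text
(no output)
```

View pics/mos.png

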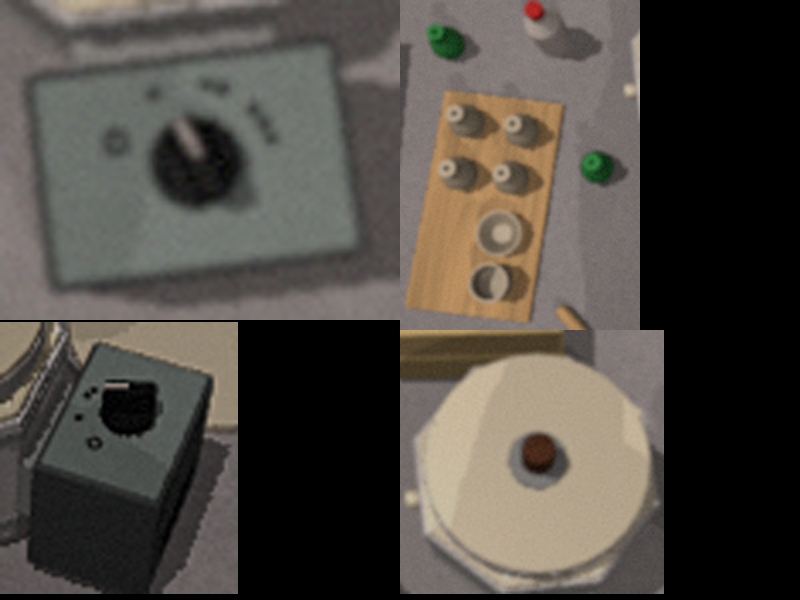

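The enlarged crops confirm the pointer on the one-dot mark. The four grey clay bottles on the board match the description; the two green ones do not and are left alone. Now I measure everything.

Run:
```python
from h import *
import pickle
t,d=pickle.load(open("s0.pkl","rb")); np.set_printoptions(precision=4,suppress=True)
# box top corners (mosaic px -> image)
c=[(28,78),(333,45),(358,245),(52,287)]
P=np.array([onz(t,245+u/5.333-.4,200+v/5.333-.4,0.145) for u,v in c]); print("box",P,P.mean(0))
print("sides",np.linalg.norm(np.roll(P,-1,0)-P,axis=1))
e=(P[0]-P[1])+(P[3]-P[2]); print("yaw y-edge",np.arctan2(-e[0],e[1])); e=(P[0]-P[3])+(P[1]-P[2]); print("yaw x-edge",np.arctan2(e[1],e[0]))
def blob(m,x0,y0,x1,y1,n=1):
    k=np.zeros_like(m);k[y0:y1,x0:x1]=m[y0:y1,x0:x1]
    cs,_=cv2.findContours(k,cv2.RETR_EXTERNAL,cv2.CHAIN_APPROX_NONE); return sorted(cs,key=cv2.contourArea)[::-1][:n]
H=lambda s:cv2.cvtColor(s["image"],cv2.COLOR_RGB2HSV)
ht,hd=H(t),H(d)
# cream: lid and shelf
def cream(h): return ((h[...,0]>12)&(h[...,0]<35)&(h[...,1]>25)&(h[...,2]>90)).astype(np.uint8)
for nm,b in(("lid",(215,95,325,205)),("shelf",(315,170,420,275))):
    cc=blob(cream(ht),*b)[0]; el=cv2.fitEllipse(cv2.convexHull(cc)); z=.205 if nm=="lid" else .012
    print(nm,el,onz(t,*el[0],z), "diam",[a*0.001 for a in el[1]], cv2.contourArea(cc))
# lid knob dark
for s,h,b in((t,ht,(260,130,285,165)),(d,hd,(212,145,240,180))):
    m=((h[...,2]<90)&((h[...,1]>110))).astype(np.uint8); cc=blob(m,*b)[0]; print("lidknob",cv2.boundingRect(cc),cv2.moments(cc)["m10"]/cv2.moments(cc)["m00"],cv2.moments(cc)["m01"]/cv2.moments(cc)["m00"])
# selector: black
for s,h,b in((t,ht,(268,215,296,245)),(d,hd,(280,185,305,212))):
    m=(h[...,2]<45).astype(np.uint8); cc=blob(m,*b)[0]; print("sel",cv2.boundingRect(cc),cv2.minEnclosingCircle(cc))
for p in [(128,141),(203,203),(173,127),(346,140)]: print(onz(t,*p,.05))
```

```text
box [[ 0.5001  0.0225  0.145 ]
 [ 0.5201 -0.1217  0.145 ]
 [ 0.4265 -0.1339  0.145 ]
 [ 0.403   0.0082  0.145 ]] [ 0.4624 -0.0562  0.145 ]
sides [0.1457 0.0944 0.144  0.0981]
yaw y-edge 0.15079242353455344
yaw x-edge 0.13784461292221753
lid ((270.07476806640625, 153.6657257080078), (98.92329406738281, 104.63251495361328), 83.46620178222656) [ 0.6426 -0.0229  0.205 ] diam [0.09892329406738282, 0.10463251495361328] 7569.5
shelf ((367.66021728515625, 223.00379943847656), (88.95761108398438, 93.49176788330078), 128.7857666015625) [ 0.4985 -0.3162  0.012 ] diam [0.08895761108398438, 0.09349176788330078] 6342.5
lidknob (267, 139, 13, 15) 272.53282828282823 145.7222222222222
lidknob (220, 153, 12, 18) 225.2952674897119 161.190329218107
sel (274, 223, 16, 15) ((281.5, 230.375), 7.867159843444824)
sel (284, 192, 17, 17) ((292.5454406738281, 198.86363220214844), 9.484436988830566)
[0.7125 0.3848 0.05  ]
[0.5377 0.1573 0.05  ]
[0.7588 0.2572 0.05  ]
[ 0.7341 -0.2472  0.05  ]
```

Run:
```python
from h import *
import pickle
t,d=pickle.load(open("s0.pkl","rb")); np.set_printoptions(precision=4,suppress=True)
a,b=(273,146),(225.5,161.5)
print("lidknob tri",tri(t,a,d,b),onz(t,*a,.227),onz(d,*b,.227))
print("sel tri",tri(t,(281.7,230.5),d,(292.5,199)),onz(t,281.7,230.5,.16),onz(d,292.5,199,.16))
# shelf in side; lid disc radial edges in top: top-edge extents on row/col using gray profile
h=cv2.cvtColor(d["image"],cv2.COLOR_RGB2HSV)
# bottle mouths top: neck tops z=.078 ; blobs: grey (low saturation) on board
ht=cv2.cvtColor(t["image"],cv2.COLOR_RGB2HSV)
m=((ht[...,1]<70)).astype(np.uint8)*255
k=np.zeros_like(m);k[165:280,112:186]=m[165:280,112:186]
n,l,st,ce=cv2.connectedComponentsWithStats(k); 
for i in range(1,n):
    if st[i][4]>30: print("top",st[i],ce[i])
im=np.zeros((600,800,3),np.uint8)
im[:420,:360]=crop(t,115,165,187,249,5)
im[:420,360:780]=crop(d,140,275,224,359,5)
cv2.imwrite("pics/bot.png",im)
```

```text
lidknob tri (array([ 0.655 , -0.0294,  0.2227]), np.float64(0.0032977588510714616)) [ 0.6553 -0.0287  0.227 ] [ 0.6506 -0.0257  0.227 ]
sel tri (array([ 0.4599, -0.0578,  0.1596]), np.float64(0.0016708949877271271)) [ 0.4607 -0.0575  0.16  ] [ 0.459  -0.0577  0.16  ]
top [112 165  16  78 615] [116.5707 191.4862]
top [134 165  52   7 182] [167.0769 166.7088]
top [129 173  17  14 169] [136.6391 179.3077]
top [158 178  15  15 168] [164.8393 184.4405]
top [170 183  16  97 772] [180.1205 245.6878]
top [125 199  17  15 181] [133.0829 205.779 ]
top [151 201  17  15 173] [159.4335 208.104 ]
top [144 226  21  21 343] [154.0991 236.1079]
top [140 252  20  18 276] [149.9493 260.6304]
top [112 274  40   6 123] [126.1463 277.6179]
```

View pics/bot.png

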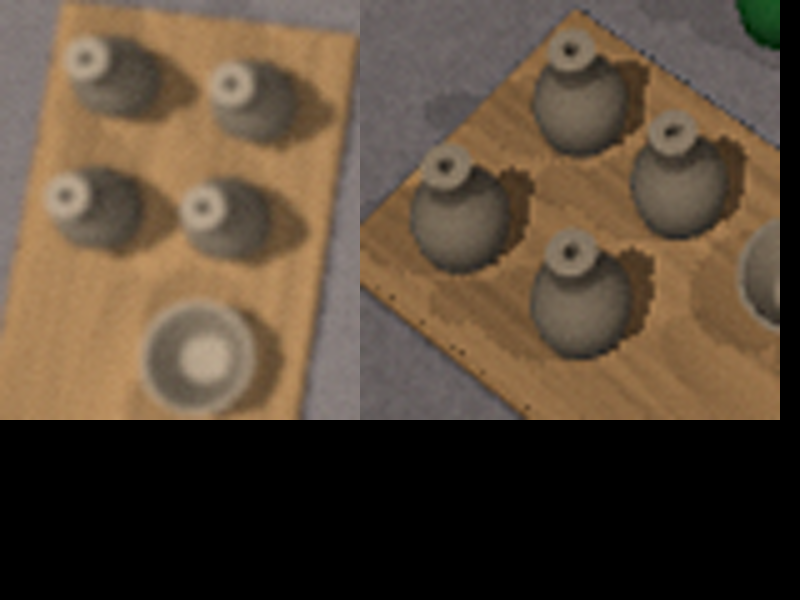

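Four bottle mouths. In the top crop they are at (87,59), (231,84), (66,196) and (203,207); in the side crop the same four are at (446,166), (571,50), (571,250) and (672,131).

Run:
```python
from h import *
import pickle
t,d=pickle.load(open("s0.pkl","rb")); np.set_printoptions(precision=4,suppress=True)
T=[(87,59),(231,84),(66,196),(203,207)];S=[(86,166),(211,50),(211,250),(312,131)]
for a,b in zip(T,S):
    p=(115+a[0]/5-.4,165+a[1]/5-.4);q=(140+b[0]/5-.4,275+b[1]/5-.4)
    print(tri(t,p,d,q),onz(t,*p,.078),onz(d,*q,.078))
from scipy.spatial.transform import Rotation as R
s=telemetry.sense();print(R.from_quat(s["tool_rot"]).as_matrix())
```

```text
(array([0.6019, 0.3539, 0.0756]), np.float64(0.002067742767823451)) [0.6024 0.3535 0.078 ] [0.5997 0.3546 0.078 ]
(array([0.5897, 0.2726, 0.0767]), np.float64(0.002657408034383752)) [0.5907 0.2727 0.078 ] [0.5877 0.2728 0.078 ]
(array([0.5248, 0.3577, 0.078 ]), np.float64(0.002070553252402701)) [0.5258 0.3582 0.078 ] [0.5237 0.3575 0.078 ]
(array([0.5211, 0.2828, 0.0769]), np.float64(0.0020905715120872583)) [0.5219 0.2829 0.078 ] [0.5196 0.283  0.078 ]
[[ 0.9638  0.2665 -0.0001]
 [ 0.2665 -0.9638  0.0013]
 [ 0.0003 -0.0013 -1.    ]]
```

```bash
cat > plan.py <<'E'
import sys, numpy as np
from scipy.spatial.transform import Rotation as R
from station import telemetry
# usage: plan.py "x y z yawdeg; x y z yawdeg"  (mm, deg) -> shifts per leg in tool axes (mm, deg)
s=telemetry.sense(); Q=R.from_quat(s["tool_rot"]); p=s["tcp_pos"]*1e3
print("t %.2f"%s["t"],"tcp",np.round(p,1),"yaw %.1f"%np.degrees(np.arctan2(*Q.as_matrix()[[1,0],0])),"gap %.3f gf %.1f"%(s["finger_gap"],s["gripper_force"]),"F",np.round(s["force"],1),"q",np.round(s["q"],2))
for w in (sys.argv[1].split(";") if len(sys.argv)>1 else []):
    x,y,z,a=map(float,w.split()); T=R.from_euler("z",a,degrees=True)*R.from_rotvec([np.pi,0,0])
    d=Q.inv().apply(np.array([x,y,z])-p); r=np.degrees((Q.inv()*T).as_rotvec())
    print("shift",np.round(d,1),"turn",np.round(r,1),"len %.0f"%np.linalg.norm(d)); p=np.array([x,y,z]); Q=T
E
python3 plan.py "313 -330 235 30.9;460 -57.5 235 30.9;460 -57.5 160 30.9"
```

```text
t 0.20 tcp [ 166.6 -601.9  230.7] yaw 15.5 gap 1.000 gf 0.0 F [ 0.5  0.2 -0.3] q [-1.48  0.53  1.43  0.    1.18 -0.18]
shift [ 213.6 -223.1   -3.9] turn [ -0.1  -0.  -15.4] len 309
shift [ 266.1 -158.3   -0. ] turn [0. 0. 0.] len 310
shift [ 0. -0. 75.] turn [0. 0. 0.] len 75
```

>>> {"name": "move_arm", "arguments": {"commands": "43 -45 -1 0 0 -3 0; 86 -90 -2 0 0 -6 0; 129 -134 -3 0 0 -9 0; 171 -179 -4 0 0 -12 0; 214 -223 -4 0 0 -15.4 0", "grip_force": 60}}

```text
t: 0.82
tcp_pos: [0.3141, -0.3287, 0.2354]
tool_rot: [0.964, 0.267, 0.0, 0.0]
force: [1.4, 0.0, 0.1]
finger_gap: 0.498
gripper_force: 0.0
```

>>> {"name": "move_arm", "arguments": {"commands": "53 -32 0 0 0 0 0; 106 -63 0 0 0 0 0; 160 -95 0 0 0 0 0; 213 -127 0 0 0 0 0; 266 -158 0 0 0 0 0"}}

```text
t: 1.45
tcp_pos: [0.4615, -0.0564, 0.2355]
tool_rot: [0.964, 0.266, 0.0, 0.0]
force: [1.8, -0.9, 0.1]
finger_gap: 0.502
gripper_force: 0.0
```

```bash
python3 plan.py "460 -57.5 235 30.9;460 -57.5 160 30.9"
```

```text
t 1.45 tcp [461.5 -56.4 235.5] yaw 30.9 gap 0.502 gf 0.0 F [ 1.8 -0.9  0.1] q [-0.36  0.31  1.82 -0.    1.02  0.67]
shift [-1.9  0.1  0.5] turn [ 0. -0. -0.] len 2
shift [ 0. -0. 75.] turn [0. 0. 0.] len 75
```

>>> {"name": "move_arm", "arguments": {"commands": "-1 0 15 0 0 0 0; -1 0 35 0 0 0 0; -1 0 55 0 0 0 0; -1 0 70 0 0 0 0; -1 0 75 0 0 0 0"}}

```text
t: 2.08
tcp_pos: [0.4593, -0.0586, 0.1595]
tool_rot: [0.964, 0.266, -0.001, -0.001]
force: [0.3, -0.3, -0.1]
finger_gap: 0.5
gripper_force: 0.0
```

```bash
python3 - <<'E'
from h import *
t=snapshot("top");d=snapshot("side")
im=np.zeros((400,800,3),np.uint8)
im[:400,:400]=crop(t,245,190,325,270,5)
im[:400,400:800]=crop(d,245,150,345,250,4)
cv2.imwrite("pics/k1.png",im)
E
python3 plan.py
```

```text
t 2.17 tcp [459.7 -58.8 160. ] yaw 30.9 gap 0.501 gf 0.0 F [-0.1 -0.9  0.1] q [-0.37  0.43  1.9   0.    0.81  0.66]
```

View pics/k1.png

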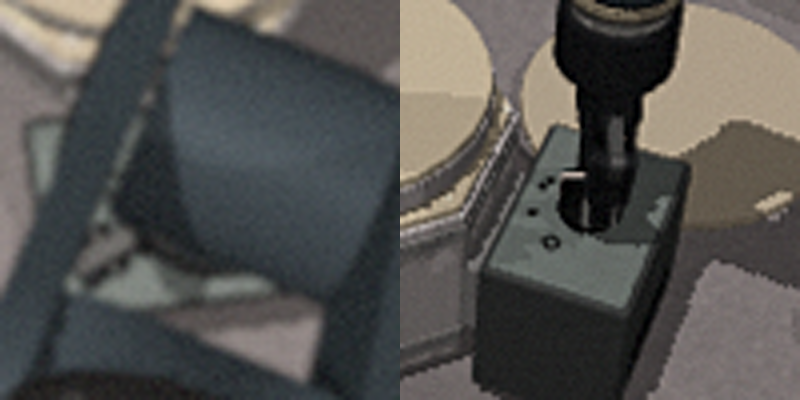

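The fingers straddle the grip bar, with the pointer end visible at about (575,175) in the side crop. I close and turn counter-clockwise to off, 45° with a little overshoot.

>>> {"name": "move_arm", "arguments": {"commands": "0 0 0 0 0 0 -1; 0 0 0 0 0 0 -1; 0 0 0 0 0 0 -1; 0 0 0 0 0 0 -1; 0 0 0 0 0 0 -1"}}

```text
t: 2.8
tcp_pos: [0.4593, -0.0576, 0.1611]
tool_rot: [0.964, 0.266, 0.0, -0.001]
force: [-1.7, 5.1, 4.6]
finger_gap: 0.137
gripper_force: 59.7
```

```bash
python3 plan.py
```

```text
t 2.80 tcp [459.3 -57.6 161.1] yaw 30.8 gap 0.137 gf 59.7 F [-1.7  5.1  4.6] q [-0.37  0.43  1.9   0.    0.82  0.66]
```

>>> {"name": "move_arm", "arguments": {"commands": "0 -1 0 0 0 -9 -1; 0 -1 0 0 0 -18 -1; 0 -1 0 0 0 -27 -1; 0 -1 0 0 0 -36 -1; 0 -1 0 0 0 -46 -1"}}

```text
t: 3.42
tcp_pos: [0.4609, -0.0586, 0.1611]
tool_rot: [0.782, 0.624, 0.001, 0.002]
force: [2.3, -0.5, -0.4]
finger_gap: 0.136
gripper_force: 58.9
```

>>> {"name": "move_arm", "arguments": {"commands": "0 0 0 0 0 0 -1; 0 0 0 0 0 0 -1; 0 0 0 0 0 0 -0.4; 0 0 0 0 0 0 -0.2; 0 0 0 0 0 0 -0.1"}}

```text
t: 4.05
tcp_pos: [0.4587, -0.0577, 0.16]
tool_rot: [0.783, 0.621, -0.0, -0.001]
force: [0.6, -0.2, -0.5]
finger_gap: 0.449
gripper_force: 0.0
```

>>> {"name": "move_arm", "arguments": {"commands": "0 0 -15 0 0 0 -0.1; 0 0 -45 0 0 0 -0.1; 0 0 -85 0 0 0 -0.1; 0 0 -125 0 0 0 -0.1; 0 0 -150 0 0 0 -0.1"}}

```text
t: 4.68
tcp_pos: [0.4595, -0.058, 0.3121]
tool_rot: [0.783, 0.621, 0.0, 0.001]
force: [0.0, -0.3, -0.1]
finger_gap: 0.453
gripper_force: 0.0
```

```bash
python3 plan.py "655 -29 310 0; 655 -29 222 0"
python3 - <<'E'
from h import *
d=snapshot("side")
cv2.imwrite("pics/k2.png",crop(d,180,130,340,250,5))
E
```

```text
t 4.67 tcp [459.5 -58.  312.1] yaw 76.8 gap 0.453 gf 0.0 F [ 0.  -0.3 -0.1] q [-0.37  0.21  1.71 -0.    1.22 -0.14]
shift [ 72.7 183.7   2.4] turn [ 0.1 -0.1 76.8] len 198
shift [ 0. -0. 88.] turn [0. 0. 0.] len 88
```

View pics/k2.png

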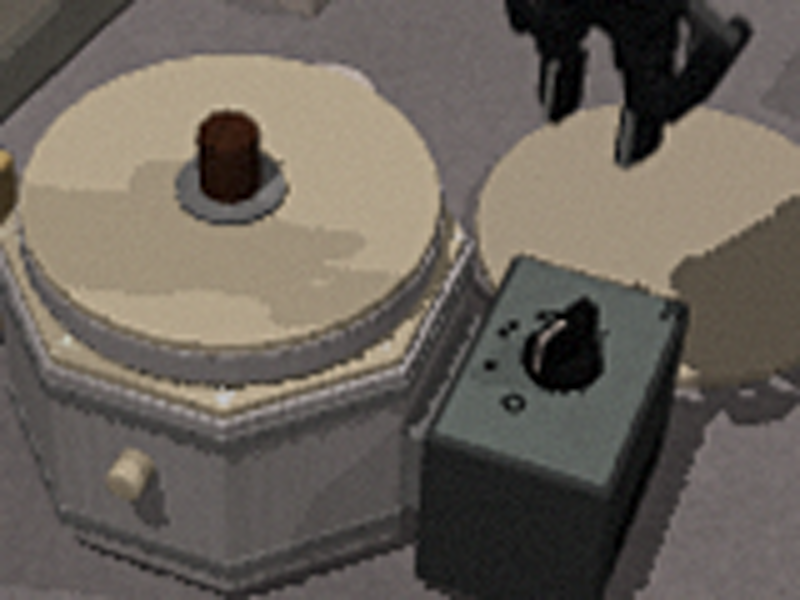

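```bash
python3 plan.py "655 -29 300 30; 655 -29 213 30; 655 -29 300 30; 575 -170 310 30; 498 -316 250 30; 498 -316 75 30"
python3 - <<'E'
from h import *
import pickle
t,d=pickle.load(open("s0.pkl","rb"))
for j in(0,.785,1.571):
    a=.146+1.178-j
    for r in(-.021,.021):
        u,v=proj(d,[.46+r*np.cos(a),-.0575+r*np.sin(a),.183]); print(j,r,round((u-180)*5),round((v-130)*5))
E
```

```text
t 4.72 tcp [461.1 -58.5 314.7] yaw 76.9 gap 0.451 gf 0.0 F [ 0.4 -0.6  1.4] q [-0.37  0.2   1.71 -0.    1.22 -0.14]
shift [ 72.9 182.   16. ] turn [ 0.4 -0.1 46.9] len 197
shift [ 0. -0. 87.] turn [0. 0. 0.] len 87
shift [  0.   0. -87.] turn [0. 0. 0.] len 87
shift [-139.8   82.1  -10. ] turn [0. 0. 0.] len 162
shift [-139.7   87.9   60. ] turn [0. 0. 0.] len 176
shift [  0.  -0. 175.] turn [0. 0. 0.] len 175
0 -0.021 591 295
0 0.021 538 335
0.785 -0.021 604 316
0.785 0.021 525 314
1.571 -0.021 595 336
1.571 0.021 535 294
```

The bar ends lie at about (585,305) and (540,345), which matches the projection for angle 0, so the selector is off. Next is the lid.

>>> {"name": "move_arm", "arguments": {"commands": "15 36 3 0 0 9 1; 30 73 6 0 0 19 1; 45 110 10 0 0 28 1; 60 147 14 0 0 38 1; 73 182 16 0 0 46.9 1"}}

```text
t: 5.35
tcp_pos: [0.6537, -0.0278, 0.2925]
tool_rot: [0.967, 0.256, -0.001, -0.001]
force: [0.8, -1.0, 1.2]
finger_gap: 1.005
gripper_force: 0.0
```

```bash
python3 plan.py "655 -29 300 30; 655 -29 213 30"
```

```text
t 5.35 tcp [653.7 -27.8 292.5] yaw 29.7 gap 1.005 gf 0.0 F [ 0.8 -1.   1.2] q [-0.21  0.51  1.28 -0.    1.35  0.84]
shift [ 0.5  1.7 -7.5] turn [-0.1  0.1 -0.3] len 8
shift [ 0. -0. 87.] turn [0. 0. 0.] len 87
```

>>> {"name": "move_arm", "arguments": {"commands": "0 1 20 0 0 0 1; 0 1 40 0 0 0 1; 0 1 60 0 0 0 1; 0 1 75 0 0 0 1; 0 1 80 0 0 0 1"}}

```text
t: 5.98
tcp_pos: [0.6528, -0.029, 0.2126]
tool_rot: [0.966, 0.258, -0.001, -0.001]
force: [-0.2, -0.8, 0.4]
finger_gap: 0.999
gripper_force: 0.0
```

>>> {"name": "move_arm", "arguments": {"commands": "0 0 0 0 0 0 -1; 0 0 0 0 0 0 -1; 0 0 0 0 0 0 -1; 0 0 0 0 0 0 -1; 0 0 0 0 0 0 -1", "grip_force": 50}}

```text
t: 6.6
tcp_pos: [0.6537, -0.0282, 0.2155]
tool_rot: [0.966, 0.258, 0.001, -0.001]
force: [-2.1, 2.7, 5.4]
finger_gap: 0.388
gripper_force: 50.5
```

```bash
python3 plan.py "655 -29 300 30"
```

```text
t 6.60 tcp [653.7 -28.2 215.5] yaw 29.9 gap 0.388 gf 50.5 F [-2.1  2.7  5.4] q [-0.21  0.58  1.37  0.    1.19  0.83]
shift [  0.8   1.2 -84.5] turn [-0.  -0.1 -0.1] len 85
```

>>> {"name": "move_arm", "arguments": {"commands": "0 0 -10 0 0 0 -1; 0 0 -25 0 0 0 -1; 0 0 -45 0 0 0 -1; 0 0 -70 0 0 0 -1; 0 0 -90 0 0 0 -1"}}

```text
t: 7.22
tcp_pos: [0.6538, -0.03, 0.3056]
tool_rot: [0.966, 0.258, 0.0, 0.001]
force: [0.3, -0.0, -3.7]
finger_gap: 0.385
gripper_force: 50.3
```

```bash
python3 plan.py "575 -172 310 30; 498 -316 250 30;498 -316 80 30"
```

```text
t 7.22 tcp [653.8 -30.  305.6] yaw 29.9 gap 0.385 gf 50.3 F [ 0.3 -0.  -3.7] q [-0.22  0.5   1.26 -0.    1.38  0.83]
shift [-139.1   83.7   -4.2] turn [ 0.1  0.  -0.1] len 162
shift [-138.7   86.2   60. ] turn [0. 0. 0.] len 174
shift [  0.  -0. 170.] turn [0. 0. 0.] len 170
```

>>> {"name": "move_arm", "arguments": {"commands": "-15 9 -1 0 0 0 -1; -45 27 -2 0 0 0 -1; -80 48 -4 0 0 0 -1; -115 70 -4 0 0 0 -1; -139 84 -4 0 0 0 -1"}}

```text
t: 7.85
tcp_pos: [0.5726, -0.174, 0.3071]
tool_rot: [0.966, 0.258, -0.002, -0.0]
force: [0.8, -0.2, -4.3]
finger_gap: 0.383
gripper_force: 50.3
```

>>> {"name": "move_arm", "arguments": {"commands": "-25 16 5 0 0 0 -1; -60 38 20 0 0 0 -1; -95 60 40 0 0 0 -1; -125 78 55 0 0 0 -1; -139 86 60 0 0 0 -1"}}

```text
t: 8.48
tcp_pos: [0.4948, -0.3168, 0.2463]
tool_rot: [0.966, 0.257, -0.002, -0.001]
force: [-0.5, 0.4, -4.4]
finger_gap: 0.387
gripper_force: 50.2
```

```bash
python3 plan.py "498 -316 80 30"
```

```text
t 8.47 tcp [ 494.8 -316.8  246.3] yaw 29.8 gap 0.387 gf 50.2 F [-0.5  0.4 -4.4] q [-0.76  0.46  1.51 -0.    1.18  0.29]
shift [  3.6   1.5 166.3] turn [-0.2  0.1 -0.2] len 166
```

>>> {"name": "move_arm", "arguments": {"commands": "2 1 40 0 0 0 -1; 3 1 85 0 0 0 -1; 3 1 125 0 0 0 -1; 3 1 150 0 0 0 -1; 3 1 163 0 0 0 -1"}}

```text
t: 9.1
tcp_pos: [0.5002, -0.3141, 0.0839]
tool_rot: [0.966, 0.259, -0.001, -0.001]
force: [0.2, -0.0, -4.5]
finger_gap: 0.384
gripper_force: 50.4
```

>>> {"name": "move_arm", "arguments": {"commands": "0 0 2 0 0 0 -1; 0 0 4 0 0 0 -1; 0 0 6 0 0 0 -1; 0 0 8 0 0 0 -1; 0 0 9 0 0 0 -1"}}

```text
t: 9.72
tcp_pos: [0.5009, -0.3147, 0.0765]
tool_rot: [0.966, 0.258, 0.0, 0.0]
force: [-0.3, 0.8, -5.4]
finger_gap: 0.384
gripper_force: 50.4
```

```bash
python3 plan.py "498 -316 80 30"
```

```text
t 9.72 tcp [ 500.9 -314.7   76.5] yaw 30.0 gap 0.384 gf 50.4 F [-0.3  0.8 -5.4] q [-0.75  0.69  1.64 -0.    0.81  0.3 ]
shift [-3.2 -0.3 -3.5] turn [ 0. -0. -0.] len 5
```

>>> {"name": "move_arm", "arguments": {"commands": "0 0 1 0 0 0 -1; 0 0 2 0 0 0 -1; 0 0 2.5 0 0 0 -1; 0 0 3 0 0 0 -1; 0 0 3 0 0 0 -1"}}

```text
t: 10.35
tcp_pos: [0.5009, -0.3148, 0.0755]
tool_rot: [0.966, 0.259, 0.0, 0.0]
force: [-3.5, 1.0, 9.3]
finger_gap: 0.385
gripper_force: 52.0
```

Contact with the shelf. Release and rise.

>>> {"name": "move_arm", "arguments": {"commands": "0 0 -1 0 0 0 0.3; 0 0 -1 0 0 0 1; 0 0 -1 0 0 0 1; 0 0 -1 0 0 0 1; 0 0 -1 0 0 0 1"}}

```text
t: 10.98
tcp_pos: [0.5008, -0.3146, 0.0741]
tool_rot: [0.966, 0.259, -0.0, -0.0]
force: [-0.7, 0.2, -0.9]
finger_gap: 1.0
gripper_force: 0.0
```

>>> {"name": "move_arm", "arguments": {"commands": "0 0 -30 0 0 0 1; 0 0 -80 0 0 0 1; 0 0 -130 0 0 0 1; 0 0 -190 0 0 0 1; 0 0 -235 0 0 0 1"}}

```text
t: 11.6
tcp_pos: [0.5011, -0.3149, 0.3121]
tool_rot: [0.966, 0.258, 0.001, 0.001]
force: [0.9, -0.4, -0.8]
finger_gap: 1.001
gripper_force: 0.0
```

```bash
python3 - <<'E'
from h import *
import pickle
t=snapshot("top");d=snapshot("side");pickle.dump((t,d),open("s1.pkl","wb"))
im=np.zeros((600,800,3),np.uint8)
im[:480,:400]=crop(t,115,165,195,261,5)
im[:400,400:800]=crop(t,220,95,320,195,4)
cv2.imwrite("pics/b1.png",im)
cv2.imwrite("pics/t1.png",t["image"][:,:,::-1])
E
python3 plan.py
```

```text
t 11.70 tcp [ 503.3 -316.7  315.7] yaw 30.0 gap 1.005 gf 0.0 F [ 0.5 -0.2  0.3] q [-0.75  0.4   1.41  0.    1.32  0.3 ]
```

View pics/b1.png

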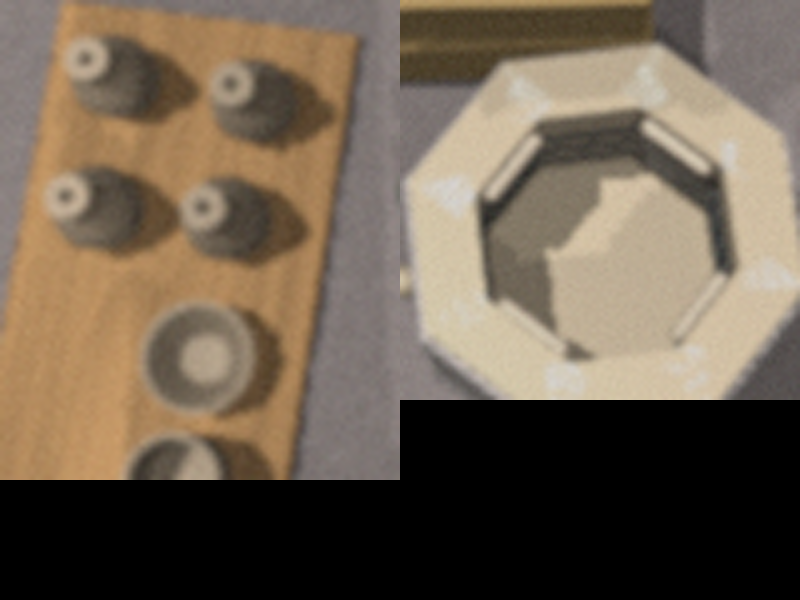

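The chamber is open: four seal beads show around the mouth, centred near (607,237) in the crop. The four bottles are unmoved.

```bash
python3 - <<'E'
from h import *
import pickle
t,d=pickle.load(open("s1.pkl","rb"))
B=[(512,166),(680,148),(702,308),(533,328)]
P=np.array([onz(t,220+(u-400)/4-.4,95+v/4-.4,.165) for u,v in B]);print(np.round(P,4),P.mean(0),np.linalg.norm(P[0]-P[2]),np.linalg.norm(P[1]-P[3]))
E
python3 plan.py "545 -20 300 8.4; 589.5 272.6 150 8.4; 589.5 272.6 58 8.4;589.5 272.6 270 8.4;695 -23 270 8.4"
```

```text
[[ 0.6988  0.0344  0.165 ]
 [ 0.714  -0.0731  0.165 ]
 [ 0.6091 -0.0884  0.165 ]
 [ 0.5931  0.0177  0.165 ]] [ 0.65376286 -0.02733335  0.165     ] 0.1520584236879519 0.1511990193313305
t 11.70 tcp [ 503.3 -316.7  315.7] yaw 30.0 gap 1.005 gf 0.0 F [ 0.5 -0.2  0.3] q [-0.75  0.4   1.41  0.    1.32  0.3 ]
shift [ 184.3 -236.4   13.5] turn [ 0.7 -0.4 21.6] len 300
shift [  86.8 -283.   150. ] turn [0. 0. 0.] len 332
shift [ 0. -0. 92.] turn [0. 0. 0.] len 92
shift [   0.    0. -212.] turn [0. 0. 0.] len 212
shift [ 61.2 307.8   0. ] turn [0. 0. 0.] len 314
```

>>> {"name": "move_arm", "arguments": {"commands": "37 -47 2 0 0 5 0.1; 74 -94 4 0 0 10 0.1; 111 -142 6 0 0 15 0.1; 147 -189 8 0 0 19 0.1; 184 -236 10 0 0 21.6 0.1"}}

```text
t: 12.32
tcp_pos: [0.5419, -0.0163, 0.2983]
tool_rot: [0.997, 0.072, -0.001, -0.0]
force: [1.1, -0.5, -0.1]
finger_gap: 0.55
gripper_force: 0.0
```

>>> {"name": "move_arm", "arguments": {"commands": "17 -57 10 0 0 0 0.1; 35 -114 30 0 0 0 0.1; 53 -171 60 0 0 0 0.1; 70 -228 90 0 0 0 0.1; 87 -283 110 0 0 0 0.1"}}

```text
t: 12.95
tcp_pos: [0.5853, 0.2689, 0.1894]
tool_rot: [0.997, 0.073, -0.001, 0.0]
force: [0.5, -0.7, 0.4]
finger_gap: 0.551
gripper_force: 0.0
```

```bash
python3 plan.py "589.5 272.6 58 8.4"
```

```text
t 12.95 tcp [585.3 268.9 189.4] yaw 8.3 gap 0.551 gf 0.0 F [ 0.5 -0.7  0.4] q [ 0.26  0.6   1.42 -0.    1.12  1.68]
shift [  5.1  -3.1 131.4] turn [ 0.   0.2 -0.1] len 132
```

>>> {"name": "move_arm", "arguments": {"commands": "4 -2 25 0 0 0 0.1; 4 -2 55 0 0 0 0.1; 4 -2 75 0 0 0 0.1; 4 -2 80 0 0 0 0.1; 4 -2 80 0 0 0 0.1", "grip_force": 25}}

```text
t: 13.58
tcp_pos: [0.5897, 0.2699, 0.1114]
tool_rot: [0.997, 0.073, -0.0, 0.0]
force: [-0.1, 0.4, 0.2]
finger_gap: 0.551
gripper_force: 0.0
```

```bash
python3 plan.py "589.5 272.6 58 8.4"
```

```text
t 13.57 tcp [589.7 269.9 111.4] yaw 8.4 gap 0.551 gf 0.0 F [-0.1  0.4  0.2] q [0.26 0.7  1.47 0.   0.97 1.68]
shift [ 0.2 -2.7 53.4] turn [ 0.   0.1 -0. ] len 54
```

>>> {"name": "move_arm", "arguments": {"commands": "0 -2 15 0 0 0 0.1; 0 -2 30 0 0 0 0.1; 0 -2 45 0 0 0 0.1; 0 -2 53 0 0 0 0.1; 0 -2 53 0 0 0 0.1"}}

```text
t: 14.2
tcp_pos: [0.589, 0.2718, 0.0578]
tool_rot: [0.997, 0.073, -0.001, 0.0]
force: [1.0, -1.0, 0.0]
finger_gap: 0.551
gripper_force: 0.0
```

>>> {"name": "move_arm", "arguments": {"commands": "0 0 0 0 0 0 -1; 0 0 0 0 0 0 -1; 0 0 0 0 0 0 -1; 0 0 0 0 0 0 -1; 0 0 0 0 0 0 -1"}}

```text
t: 14.82
tcp_pos: [0.5901, 0.2722, 0.0594]
tool_rot: [0.997, 0.073, 0.001, -0.0]
force: [0.0, 0.6, 2.9]
finger_gap: 0.254
gripper_force: 26.0
```

```bash
python3 plan.py "589.5 272.6 270 8.4;695 -23 270 8.4; 695 -23 120 8.4"
```

```text
t 14.82 tcp [590.1 272.2  59.4] yaw 8.4 gap 0.254 gf 26.0 F [0.  0.6 2.9] q [0.26 0.78 1.49 0.   0.88 1.69]
shift [  -0.3   -0.5 -210.6] turn [-0.  -0.1 -0. ] len 211
shift [ 61.2 307.8   0. ] turn [0. 0. 0.] len 314
shift [  0.  -0. 150.] turn [0. 0. 0.] len 150
```

>>> {"name": "move_arm", "arguments": {"commands": "0 0 -15 0 0 0 -1; 0 0 -60 0 0 0 -1; 0 0 -115 0 0 0 -1; 0 0 -170 0 0 0 -1; 0 0 -212 0 0 0 -1"}}

```text
t: 15.45
tcp_pos: [0.5898, 0.2721, 0.2744]
tool_rot: [0.997, 0.073, 0.001, -0.0]
force: [0.5, 0.4, -0.7]
finger_gap: 0.256
gripper_force: 25.8
```

>>> {"name": "move_arm", "arguments": {"commands": "5 25 0 0 0 0 -1; 14 70 0 0 0 0 -1; 24 120 0 0 0 0 -1; 34 170 0 0 0 0 -1; 43 215 0 0 0 0 -1"}}

```text
t: 16.08
tcp_pos: [0.6634, 0.0638, 0.2715]
tool_rot: [0.997, 0.073, -0.0, 0.0]
force: [0.6, 0.1, -1.4]
finger_gap: 0.257
gripper_force: 25.8
```

>>> {"name": "move_arm", "arguments": {"commands": "8 40 0 0 0 0 -1; 14 70 0 0 0 0 -1; 18 93 0 0 0 0 -1; 18 93 0 0 0 0 -1; 18 93 0 0 0 0 -1"}}

```text
t: 16.7
tcp_pos: [0.6942, -0.0226, 0.2708]
tool_rot: [0.997, 0.073, -0.0, -0.001]
force: [0.4, 0.5, -1.5]
finger_gap: 0.254
gripper_force: 25.8
```

```bash
python3 plan.py "695.5 -22.5 270 8.4; 695.5 -22.5 120 8.4"
```

```text
t 16.70 tcp [694.2 -22.6 270.8] yaw 8.4 gap 0.254 gf 25.8 F [ 0.4  0.5 -1.5] q [-0.19  0.59  1.19  0.    1.36  1.23]
shift [1.3 0.1 0.8] turn [-0.1  0.   0. ] len 2
shift [  0.  -0. 150.] turn [0. 0. 0.] len 150
```

>>> {"name": "move_arm", "arguments": {"commands": "1 0 30 0 0 0 -1; 1 0 70 0 0 0 -1; 1 0 105 0 0 0 -1; 1 0 135 0 0 0 -1; 1 0 149 0 0 0 -1"}}

```text
t: 17.32
tcp_pos: [0.6942, -0.0217, 0.12]
tool_rot: [0.997, 0.074, -0.002, -0.001]
force: [-0.3, 0.7, -0.1]
finger_gap: 0.262
gripper_force: 25.8
```

>>> {"name": "move_arm", "arguments": {"commands": "0 0 1 0 0 0 -1; 0 0 2 0 0 0 -1; 0 0 3 0 0 0 -1; 0 0 4 0 0 0 -1; 0 0 4 0 0 0 -1"}}

```text
t: 17.95
tcp_pos: [0.6959, -0.0238, 0.1182]
tool_rot: [0.997, 0.073, 0.0, 0.0]
force: [-0.1, -0.2, -1.1]
finger_gap: 0.256
gripper_force: 25.8
```

>>> {"name": "move_arm", "arguments": {"commands": "0 0 1 0 0 0 -1; 0 0 2 0 0 0 -1; 0 0 2 0 0 0 -1; 0 0 2 0 0 0 -1; 0 0 2 0 0 0 -1"}}

```text
t: 18.58
tcp_pos: [0.696, -0.0236, 0.1164]
tool_rot: [0.997, 0.073, 0.0, 0.0]
force: [-1.0, -0.2, 3.6]
finger_gap: 0.258
gripper_force: 26.2
```

>>> {"name": "move_arm", "arguments": {"commands": "0 0 -0.5 0 0 0 -0.4; 0 0 -0.5 0 0 0 -0.15; 0 0 -0.5 0 0 0 -0.15; 0 0 -0.5 0 0 0 -0.15; 0 0 -5 0 0 0 -0.15"}}

```text
t: 19.2
tcp_pos: [0.6957, -0.0237, 0.1205]
tool_rot: [0.997, 0.073, -0.0, 0.0]
force: [0.4, -0.3, 0.1]
finger_gap: 0.424
gripper_force: 0.0
```

>>> {"name": "move_arm", "arguments": {"commands": "0 0 -20 0 0 0 -0.15; 0 0 -50 0 0 0 -0.15; 0 0 -90 0 0 0 -0.15; 0 0 -130 0 0 0 -0.15; 0 0 -150 0 0 0 -0.1"}}

```text
t: 19.82
tcp_pos: [0.6977, -0.0242, 0.2761]
tool_rot: [0.997, 0.073, 0.004, 0.001]
force: [-0.1, 0.2, -0.1]
finger_gap: 0.447
gripper_force: 0.0
```

```bash
python3 plan.py "608 130 240 8.4;521 282.8 110 8.4; 521 282.8 58 8.4"
```

```text
t 19.82 tcp [697.7 -24.2 276.1] yaw 8.4 gap 0.447 gf 0.0 F [-0.1  0.2 -0.1] q [-0.19  0.59  1.19 -0.    1.36  1.23]
shift [ -66.6 -165.8   35.1] turn [ 0.2 -0.4 -0. ] len 182
shift [ -63.7 -163.9  130. ] turn [0. 0. 0.] len 219
shift [ 0. -0. 52.] turn [0. 0. 0.] len 52
```

>>> {"name": "move_arm", "arguments": {"commands": "-10 -25 2 0 0 0 0.1; -27 -67 10 0 0 0 0.1; -44 -110 20 0 0 0 0.1; -58 -145 30 0 0 0 0.1; -66 -165 33 0 0 0 0.1"}}

```text
t: 20.45
tcp_pos: [0.6059, 0.1314, 0.2388]
tool_rot: [0.997, 0.074, 0.001, 0.0]
force: [-1.2, -0.0, 0.7]
finger_gap: 0.553
gripper_force: 0.0
```

```bash
cat > look.py <<'E'
from h import *
import pickle,sys
t0,d0=pickle.load(open("s0.pkl","rb"))
t=snapshot("top");d=snapshot("side")
# shift of every standing bottle's mouth patch between the first pictures and now
T=[(132.0,176.4),(160.8,181.4),(127.8,203.8),(155.2,206.0)];S=[(156.8,307.8),(181.8,284.6),(181.8,324.6),(202.0,300.8)]
for n,a,b in zip("ABCD",T,S):
    o=[]
    for s0,s,p in((t0,t,a),(d0,d,b)):
        u,v=map(int,p);k=s0["image"][v-5:v+6,u-5:u+6];r=16
        m=cv2.matchTemplate(s["image"][v-r:v+r+1,u-r:u+r+1],k,cv2.TM_CCOEFF_NORMED);_,q,_,l=cv2.minMaxLoc(m);o.append((l[0]+5-r,l[1]+5-r,round(q,2)))
    print(n,o)
cv2.imwrite(sys.argv[1],np.hstack([crop(t,110,100,310,290,2),crop(d,110,120,310,310,2)]))
E
python3 look.py pics/l1.png; python3 plan.py "521 282.8 110 8.4; 521 282.8 58 8.4"
```

```text
A [(10, -4, 0.53), (0, 0, 0.94)]
B [(-9, -4, 0.38), (0, 1, 0.29)]
C [(-11, -11, 0.36), (0, 0, 0.94)]
D [(5, -11, 0.46), (0, 0, 0.99)]
t 20.55 tcp [605.9 131.6 238.8] yaw 8.5 gap 0.548 gf 0.0 F [-0.5 -1.1  0.7] q [0.03 0.51 1.44 0.   1.19 1.46]
shift [ -61.7 -162.1  128.7] turn [-0.  -0.1  0.1] len 216
shift [ 0. -0. 52.] turn [0. 0. 0.] len 52
```

View pics/l1.png

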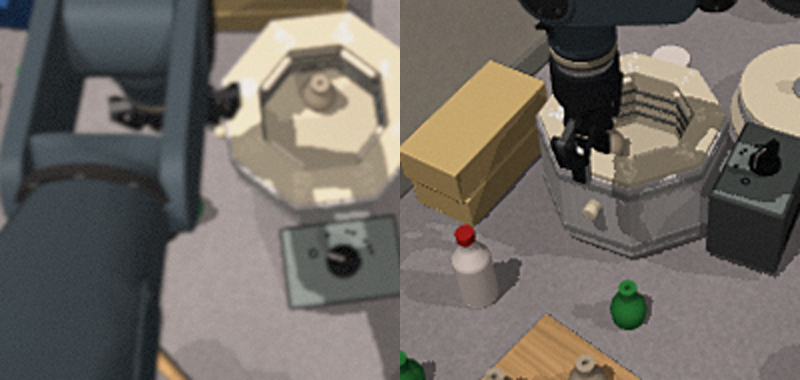

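The first bottle stands upright at the back of the chamber (mouth near (320,78) in the left half). The selector pointer is at off. A, C and D are unmoved in the side view. Next is D.

>>> {"name": "move_arm", "arguments": {"commands": "-15 -40 20 0 0 0 0.1; -31 -83 55 0 0 0 0.1; -47 -125 90 0 0 0 0.1; -58 -153 115 0 0 0 0.1; -62 -162 123 0 0 0 0.1"}}

```text
t: 21.18
tcp_pos: [0.5217, 0.2815, 0.1139]
tool_rot: [0.997, 0.073, -0.0, 0.0]
force: [0.2, -0.0, 0.7]
finger_gap: 0.55
gripper_force: 0.0
```

>>> {"name": "move_arm", "arguments": {"commands": "0 0 0 0 0 0 0.1; 0 0 0 0 0 0 0.1; 0 0 0 0 0 0 0.1; 0 0 0 0 0 0 0.1; 0 0 0 0 0 0 0.1"}}

```text
t: 21.8
tcp_pos: [0.5219, 0.281, 0.1152]
tool_rot: [0.997, 0.073, 0.0, -0.0]
force: [0.1, 0.2, 0.5]
finger_gap: 0.553
gripper_force: 0.0
```

```bash
python3 plan.py "521 282.8 58.5 8.4"
```

```text
t 21.80 tcp [521.9 281.  115.2] yaw 8.3 gap 0.553 gf 0.0 F [0.1 0.2 0.5] q [ 0.31  0.64  1.62 -0.    0.89  1.73]
shift [-0.7 -1.9 56.7] turn [-0.  -0.  -0.1] len 57
```

>>> {"name": "move_arm", "arguments": {"commands": "0 -1.5 15 0 0 0 0.1; 0 -1.5 32 0 0 0 0.1; 0 -1.5 47 0 0 0 0.1; 0 -1.5 56 0 0 0 0.1; 0 -1.5 56 0 0 0 0.1"}}

```text
t: 22.42
tcp_pos: [0.5207, 0.2825, 0.0576]
tool_rot: [0.997, 0.073, -0.001, 0.0]
force: [0.7, -0.2, -0.0]
finger_gap: 0.55
gripper_force: 0.0
```

>>> {"name": "move_arm", "arguments": {"commands": "0 0 0 0 0 0 -1; 0 0 0 0 0 0 -1; 0 0 0 0 0 0 -1; 0 0 0 0 0 0 -1; 0 0 0 0 0 0 -1"}}

```text
t: 23.05
tcp_pos: [0.5217, 0.2829, 0.0593]
tool_rot: [0.997, 0.073, 0.0, -0.0]
force: [0.3, -0.1, 2.2]
finger_gap: 0.259
gripper_force: 26.0
```

>>> {"name": "move_arm", "arguments": {"commands": "0 0 -15 0 0 0 -1; 0 0 -60 0 0 0 -1; 0 0 -115 0 0 0 -1; 0 0 -170 0 0 0 -1; 0 0 -212 0 0 0 -1"}}

```text
t: 23.68
tcp_pos: [0.5215, 0.2828, 0.2743]
tool_rot: [0.997, 0.073, 0.001, -0.0]
force: [-0.2, -1.2, -0.7]
finger_gap: 0.255
gripper_force: 25.8
```

```bash
python3 plan.py "570 110 270 8.4;612.5 -34.5 270 8.4; 612.5 -34.5 118 8.4"
```

```text
t 23.68 tcp [521.5 282.8 274.3] yaw 8.4 gap 0.255 gf 25.8 F [-0.2 -1.2 -0.7] q [ 0.31  0.44  1.47 -0.    1.23  1.73]
shift [ 22.8 178.    4.3] turn [-0.  -0.2 -0. ] len 180
shift [ 20.9 149.2   0. ] turn [0. 0. 0.] len 151
shift [  0.  -0. 152.] turn [0. 0. 0.] len 152
```

>>> {"name": "move_arm", "arguments": {"commands": "4 30 0 0 0 0 -1; 11 80 0 0 0 0 -1; 18 135 0 0 0 0 -1; 26 190 0 0 0 0 -1; 33 245 0 0 0 0 -1"}}

```text
t: 24.3
tcp_pos: [0.5896, 0.0435, 0.2717]
tool_rot: [0.997, 0.073, 0.0, -0.0]
force: [1.1, 0.5, -1.2]
finger_gap: 0.253
gripper_force: 25.8
```

>>> {"name": "move_arm", "arguments": {"commands": "6 45 0 0 0 0 -1; 9 70 0 0 0 0 -1; 11 82 0 0 0 0 -1; 11 82 0 0 0 0 -1; 11 82 0 0 0 0 -1"}}

```text
t: 24.92
tcp_pos: [0.6119, -0.0331, 0.271]
tool_rot: [0.997, 0.073, -0.0, -0.0]
force: [0.6, 0.7, -0.8]
finger_gap: 0.253
gripper_force: 25.8
```

```bash
python3 plan.py "612.5 -34.5 270 8.4; 612.5 -34.5 120 8.4"
```

```text
t 24.93 tcp [611.9 -33.1 271. ] yaw 8.4 gap 0.253 gf 25.8 F [ 0.6  0.7 -0.8] q [-0.24  0.47  1.42  0.    1.25  1.19]
shift [0.4 1.5 1. ] turn [-0.  0.  0.] len 2
shift [  0.  -0. 150.] turn [0. 0. 0.] len 150
```

>>> {"name": "move_arm", "arguments": {"commands": "0 1 30 0 0 0 -1; 0 1 70 0 0 0 -1; 0 1 105 0 0 0 -1; 0 1 135 0 0 0 -1; 0 1 151 0 0 0 -1"}}

```text
t: 25.55
tcp_pos: [0.6115, -0.0338, 0.1183]
tool_rot: [0.997, 0.074, -0.001, -0.001]
force: [-0.1, 0.1, -0.7]
finger_gap: 0.257
gripper_force: 25.8
```

>>> {"name": "move_arm", "arguments": {"commands": "0 0 1 0 0 0 -1; 0 0 2 0 0 0 -1; 0 0 3 0 0 0 -1; 0 0 4 0 0 0 -1; 0 0 4 0 0 0 -1"}}

```text
t: 26.18
tcp_pos: [0.6129, -0.0355, 0.1164]
tool_rot: [0.997, 0.073, 0.001, 0.0]
force: [0.5, -0.4, 0.1]
finger_gap: 0.255
gripper_force: 25.9
```

>>> {"name": "move_arm", "arguments": {"commands": "0 0 1 0 0 0 -1; 0 0 1 0 0 0 -1; 0 0 0.5 0 0 0 -0.4; 0 0 0.5 0 0 0 -0.15; 0 0 0.5 0 0 0 -0.15"}}

```text
t: 26.8
tcp_pos: [0.6136, -0.0353, 0.1157]
tool_rot: [0.997, 0.073, 0.001, 0.0]
force: [2.5, 2.8, 2.0]
finger_gap: 0.425
gripper_force: 0.0
```

>>> {"name": "move_arm", "arguments": {"commands": "0 0 -15 0 0 0 -0.15; 0 0 -50 0 0 0 -0.15; 0 0 -90 0 0 0 -0.15; 0 0 -130 0 0 0 -0.15; 0 0 -155 0 0 0 -0.1"}}

```text
t: 27.42
tcp_pos: [0.6123, -0.0359, 0.2731]
tool_rot: [0.997, 0.073, 0.001, 0.001]
force: [1.1, -0.1, 0.2]
finger_gap: 0.448
gripper_force: 0.0
```

```bash
python3 plan.py "607 170 250 53.4;601.5 353.8 115 98.4"
```

```text
t 27.43 tcp [612.3 -35.9 273.1] yaw 8.3 gap 0.448 gf 0.0 F [ 1.1 -0.1  0.2] q [-0.24  0.47  1.42 -0.    1.26  1.19]
shift [  24.5 -204.5   22.9] turn [  0.1  -0.  -45.1] len 207
shift [ 144.3 -114.   135. ] turn [  0.   0. -45.] len 228
```

>>> {"name": "move_arm", "arguments": {"commands": "5 -30 0 0 0 -9 0.1; 10 -80 5 0 0 -18 0.1; 15 -125 12 0 0 -27 0.1; 20 -170 20 0 0 -36 0.1; 24 -204 22 0 0 -45 0.1"}}

```text
t: 28.05
tcp_pos: [0.6051, 0.1712, 0.248]
tool_rot: [0.892, 0.452, -0.002, -0.0]
force: [0.8, -0.2, 0.4]
finger_gap: 0.545
gripper_force: 0.0
```

```bash
python3 look.py pics/l2.png;python3 plan.py "601.5 353.8 115 98.4"
```

```text
A [(-11, 1, 0.43), (0, 0, 0.99)]
B [(9, 1, 0.61), (-9, 9, 0.29)]
C [(-4, -10, 0.45), (0, 0, 0.93)]
D [(-7, -11, 0.43), (-5, 6, 0.27)]
t 28.15 tcp [605.  172.9 248.2] yaw 53.7 gap 0.549 gf 0.0 F [-1.   0.7 -1. ] q [0.1  0.52 1.4  0.   1.23 0.73]
shift [ 143.8 -109.8  133.3] turn [ -0.1   0.  -44.7] len 225
```

View pics/l2.png

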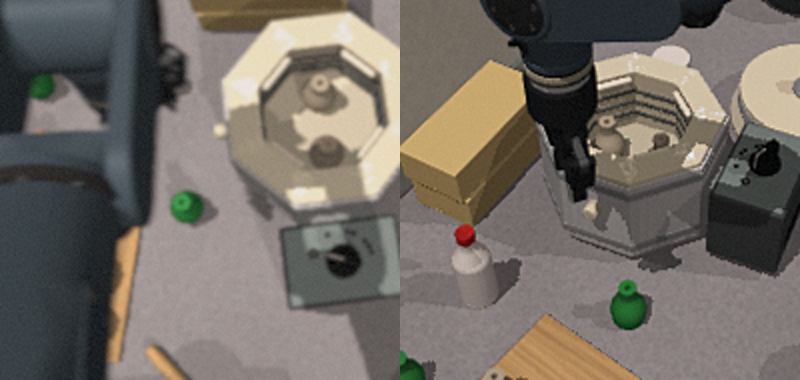

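Two bottles stand upright in the chamber at (320,85) and (325,148) in the left half. A and C are unmoved. Next is A.

>>> {"name": "move_arm", "arguments": {"commands": "35 -27 15 0 0 -9 0.1; 72 -55 45 0 0 -18 0.1; 108 -82 80 0 0 -27 0.1; 135 -103 115 0 0 -36 0.1; 144 -110 132 0 0 -44.7 0.1"}}

```text
t: 28.78
tcp_pos: [0.6028, 0.3514, 0.1141]
tool_rot: [0.654, 0.757, -0.002, -0.001]
force: [-0.2, 0.0, -0.1]
finger_gap: 0.551
gripper_force: 0.0
```

>>> {"name": "move_arm", "arguments": {"commands": "0 0 0 0 0 0 0.1; 0 0 0 0 0 0 0.1; 0 0 0 0 0 0 0.1; 0 0 0 0 0 0 0.1; 0 0 0 0 0 0 0.1"}}

```text
t: 29.4
tcp_pos: [0.6047, 0.3508, 0.117]
tool_rot: [0.656, 0.755, 0.0, 0.0]
force: [1.0, 0.2, 0.3]
finger_gap: 0.551
gripper_force: 0.0
```

```bash
python3 plan.py "601.5 353.8 58.5 98.4"
```

```text
t 29.40 tcp [604.7 350.8 117. ] yaw 98.0 gap 0.551 gf 0.0 F [1.  0.2 0.3] q [ 0.37  0.75  1.32 -0.    1.07  0.23]
shift [ 3.4 -2.8 58.5] turn [ 0.  -0.  -0.4] len 59
```

>>> {"name": "move_arm", "arguments": {"commands": "3 -2.5 15 0 0 0 0.1; 3 -2.5 32 0 0 0 0.1; 3 -2.5 47 0 0 0 0.1; 3 -2.5 58 0 0 0 0.1; 3 -2.5 58 0 0 0 0.1"}}

```text
t: 30.02
tcp_pos: [0.6006, 0.3534, 0.0566]
tool_rot: [0.656, 0.755, -0.001, -0.001]
force: [1.1, -0.8, -0.1]
finger_gap: 0.549
gripper_force: 0.0
```

>>> {"name": "move_arm", "arguments": {"commands": "0 0 0 0 0 0 -1; 0 0 0 0 0 0 -1; 0 0 0 0 0 0 -1; 0 0 0 0 0 0 -1; 0 0 0 0 0 0 -1"}}

```text
t: 30.65
tcp_pos: [0.6019, 0.3539, 0.059]
tool_rot: [0.656, 0.755, 0.001, 0.0]
force: [1.6, 0.7, 3.5]
finger_gap: 0.258
gripper_force: 25.9
```

>>> {"name": "move_arm", "arguments": {"commands": "0 0 -15 0 0 0 -1; 0 0 -60 0 0 0 -1; 0 0 -115 0 0 0 -1; 0 0 -170 0 0 0 -1; 0 0 -212 0 0 0 -1"}}

```text
t: 31.28
tcp_pos: [0.6016, 0.3539, 0.274]
tool_rot: [0.656, 0.755, 0.001, 0.001]
force: [0.0, -0.2, -0.7]
finger_gap: 0.257
gripper_force: 25.6
```

```bash
python3 plan.py "625 150 270 98.4;660 -70 270 98.4"
```

```text
t 31.27 tcp [601.6 353.9 274. ] yaw 98.1 gap 0.257 gf 25.6 F [ 0.  -0.2 -0.7] q [0.37 0.59 1.18 0.   1.36 0.23]
shift [-205.2   -5.4    3.8] turn [ 0.2 -0.  -0.3] len 205
shift [-222.8    2.5    0. ] turn [0. 0. 0.] len 223
```

>>> {"name": "move_arm", "arguments": {"commands": "-30 0 0 0 0 0 -1; -80 -1 0 0 0 0 -1; -135 -2 0 0 0 0 -1; -190 -3 0 0 0 0 -1; -245 -3 0 0 0 0 -1"}}

```text
t: 31.9
tcp_pos: [0.6324, 0.1092, 0.2711]
tool_rot: [0.656, 0.755, 0.0, 0.0]
force: [0.7, 0.0, -1.5]
finger_gap: 0.255
gripper_force: 25.7
```

>>> {"name": "move_arm", "arguments": {"commands": "-60 0 0 0 0 0 -1; -115 0 0 0 0 0 -1; -160 0 0 0 0 0 -1; -182 0 0 0 0 0 -1; -182 0 0 0 0 0 -1"}}

```text
t: 32.52
tcp_pos: [0.6582, -0.0702, 0.2705]
tool_rot: [0.656, 0.754, 0.0, -0.0]
force: [-0.5, -0.4, -1.5]
finger_gap: 0.255
gripper_force: 25.7
```

```bash
python3 plan.py "660 -70 270 98.4;660 -70 118 98.4"
```

```text
t 32.52 tcp [658.2 -70.2 270.5] yaw 97.9 gap 0.255 gf 25.7 F [-0.5 -0.4 -1.5] q [-0.28  0.54  1.29  0.    1.31 -0.41]
shift [-0.   1.8  0.5] turn [-0.  -0.  -0.5] len 2
shift [  0.  -0. 152.] turn [0. 0. 0.] len 152
```

>>> {"name": "move_arm", "arguments": {"commands": "0 1.5 30 0 0 0 -1; 0 1.5 70 0 0 0 -1; 0 1.5 105 0 0 0 -1; 0 1.5 135 0 0 0 -1; 0 1.5 151 0 0 0 -1"}}

```text
t: 33.15
tcp_pos: [0.6586, -0.0664, 0.1177]
tool_rot: [0.655, 0.756, -0.0, -0.002]
force: [-0.3, -0.6, -1.2]
finger_gap: 0.257
gripper_force: 25.6
```

>>> {"name": "move_arm", "arguments": {"commands": "0 0 1 0 0 0 -1; 0 0 2 0 0 0 -1; 0 0 3 0 0 0 -1; 0 0 4 0 0 0 -1; 0 0 4 0 0 0 -1"}}

```text
t: 33.78
tcp_pos: [0.6603, -0.0695, 0.116]
tool_rot: [0.656, 0.755, 0.0, 0.001]
force: [0.5, 0.4, 0.7]
finger_gap: 0.254
gripper_force: 25.8
```

>>> {"name": "move_arm", "arguments": {"commands": "0 0 1 0 0 0 -1; 0 0 1 0 0 0 -1; 0 0 0.5 0 0 0 -0.4; 0 0 0.5 0 0 0 -0.15; 0 0 0.5 0 0 0 -0.15"}}

```text
t: 34.4
tcp_pos: [0.6596, -0.0684, 0.1148]
tool_rot: [0.656, 0.755, 0.0, -0.001]
force: [-0.8, 3.8, 1.5]
finger_gap: 0.42
gripper_force: 0.0
```

>>> {"name": "move_arm", "arguments": {"commands": "0 0 -15 0 0 0 -0.15; 0 0 -50 0 0 0 -0.15; 0 0 -90 0 0 0 -0.15; 0 0 -130 0 0 0 -0.15; 0 0 -155 0 0 0 -0.1"}}

```text
t: 35.02
tcp_pos: [0.6608, -0.0704, 0.2734]
tool_rot: [0.656, 0.755, 0.0, 0.003]
force: [-0.4, 0.0, 0.4]
finger_gap: 0.451
gripper_force: 0.0
```

```bash
python3 plan.py "593 143 240 98.4;524.8 357.8 115 98.4"
```

```text
t 35.02 tcp [660.8 -70.4 273.4] yaw 98.0 gap 0.451 gf 0.0 F [-0.4  0.   0.4] q [-0.27  0.54  1.28 -0.    1.31 -0.41]
shift [220.9 -37.4  32.6] turn [ 0.2  0.2 -0.4] len 226
shift [222.5 -36.1 125. ] turn [0. 0. 0.] len 258
```

>>> {"name": "move_arm", "arguments": {"commands": "40 -7 2 0 0 0 0.1; 90 -15 8 0 0 0 0.1; 140 -24 18 0 0 0 0.1; 190 -32 28 0 0 0 0.1; 221 -37 32 0 0 0 0.1"}}

```text
t: 35.65
tcp_pos: [0.5913, 0.1458, 0.2381]
tool_rot: [0.655, 0.756, -0.0, 0.0]
force: [0.2, -0.7, -0.3]
finger_gap: 0.551
gripper_force: 0.0
```

```bash
python3 look.py pics/l3.png;python3 plan.py "524.8 357.8 115 98.4"
```

```text
A [(4, 11, 0.48), (-8, -6, 0.35)]
B [(-11, -9, 0.41), (0, 0, 0.3)]
C [(11, -1, 0.37), (0, 0, 0.94)]
D [(-5, 0, 0.44), (-6, 5, 0.25)]
t 35.75 tcp [590.8 146.9 238.1] yaw 98.3 gap 0.546 gf 0.0 F [ 0.5 -0.2  0.1] q [ 0.06  0.5   1.47 -0.    1.18 -0.08]
shift [218.2 -34.8 123.1] turn [-0.   0.  -0.1] len 253
```

View pics/l3.png

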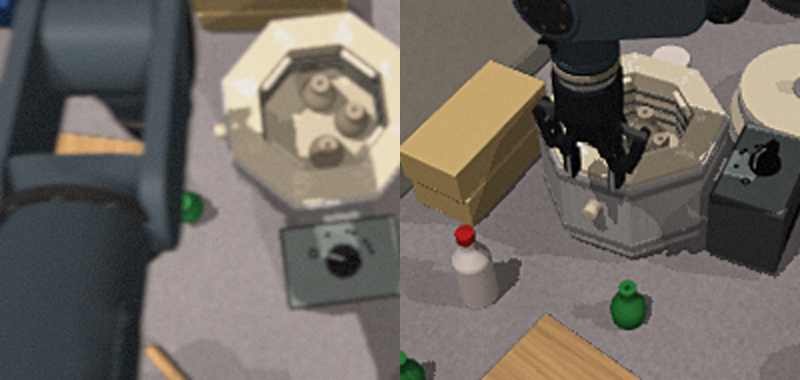

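Three bottles stand upright in the chamber at (320,85), (350,115) and (325,148), and the left slot is free. C is unmoved, so I fetch it.

>>> {"name": "move_arm", "arguments": {"commands": "45 -7 12 0 0 0 0.1; 100 -16 45 0 0 0 0.1; 155 -25 80 0 0 0 0.1; 200 -32 110 0 0 0 0.1; 218 -35 122 0 0 0 0.1"}}

```text
t: 36.38
tcp_pos: [0.5261, 0.3563, 0.1143]
tool_rot: [0.655, 0.756, -0.001, -0.0]
force: [0.3, -0.6, 0.2]
finger_gap: 0.551
gripper_force: 0.0
```

>>> {"name": "move_arm", "arguments": {"commands": "0 0 0 0 0 0 0.1; 0 0 0 0 0 0 0.1; 0 0 0 0 0 0 0.1; 0 0 0 0 0 0 0.1; 0 0 0 0 0 0 0.1"}}

```text
t: 37.0
tcp_pos: [0.5275, 0.3548, 0.1164]
tool_rot: [0.656, 0.755, 0.0, 0.0]
force: [0.4, -0.4, 0.0]
finger_gap: 0.55
gripper_force: 0.0
```

```bash
python3 plan.py "525 357.8 58.5 98.4"
```

```text
t 37.00 tcp [527.5 354.8 116.4] yaw 98.0 gap 0.550 gf 0.0 F [ 0.4 -0.4  0. ] q [ 0.42  0.68  1.5  -0.    0.96  0.28]
shift [ 3.3 -2.1 57.9] turn [ 0.  -0.  -0.4] len 58
```

>>> {"name": "move_arm", "arguments": {"commands": "3 -2 15 0 0 0 0.1; 3 -2 32 0 0 0 0.1; 3 -2 47 0 0 0 0.1; 3 -2 57.5 0 0 0 0.1; 3 -2 57.5 0 0 0 0.1"}}

```text
t: 37.62
tcp_pos: [0.5238, 0.3577, 0.0568]
tool_rot: [0.656, 0.755, -0.001, -0.001]
force: [-0.2, -0.2, -0.4]
finger_gap: 0.548
gripper_force: 0.0
```

>>> {"name": "move_arm", "arguments": {"commands": "0 0 0 0 0 0 -1; 0 0 0 0 0 0 -1; 0 0 0 0 0 0 -1; 0 0 0 0 0 0 -1; 0 0 0 0 0 0 -1"}}

```text
t: 38.25
tcp_pos: [0.525, 0.3582, 0.0589]
tool_rot: [0.656, 0.755, 0.001, 0.0]
force: [-0.1, -0.6, 2.3]
finger_gap: 0.255
gripper_force: 25.8
```

>>> {"name": "move_arm", "arguments": {"commands": "0 0 -15 0 0 0 -1; 0 0 -60 0 0 0 -1; 0 0 -115 0 0 0 -1; 0 0 -170 0 0 0 -1; 0 0 -212 0 0 0 -1"}}

```text
t: 38.88
tcp_pos: [0.5247, 0.3582, 0.2739]
tool_rot: [0.656, 0.755, 0.001, 0.001]
force: [0.2, -0.7, -1.6]
finger_gap: 0.258
gripper_force: 25.5
```

```bash
python3 plan.py "593 180 270 98.4;648 13 270 98.4"
```

```text
t 38.88 tcp [524.7 358.2 273.9] yaw 98.1 gap 0.258 gf 25.5 F [ 0.2 -0.7 -1.6] q [0.42 0.5  1.36 0.   1.28 0.28]
shift [-186.    42.6    3.9] turn [ 0.2 -0.  -0.3] len 191
shift [-173.2   30.     0. ] turn [0. 0. 0.] len 176
```

>>> {"name": "move_arm", "arguments": {"commands": "-30 6 0 0 0 0 -1; -80 17 0 0 0 0 -1; -135 28 0 0 0 0 -1; -185 39 0 0 0 0 -1; -235 50 0 0 0 0 -1"}}

```text
t: 39.5
tcp_pos: [0.607, 0.1308, 0.2711]
tool_rot: [0.656, 0.755, 0.0, 0.0]
force: [-0.7, 0.3, -0.4]
finger_gap: 0.26
gripper_force: 25.5
```

>>> {"name": "move_arm", "arguments": {"commands": "-50 9 0 0 0 0 -1; -90 16 0 0 0 0 -1; -115 20 0 0 0 0 -1; -124 22 0 0 0 0 -1; -124 22 0 0 0 0 -1"}}

```text
t: 40.12
tcp_pos: [0.6459, 0.0133, 0.2704]
tool_rot: [0.656, 0.755, 0.0, -0.0]
force: [-0.0, 0.7, -0.2]
finger_gap: 0.256
gripper_force: 25.5
```

```bash
python3 plan.py "648 13 270 98.4"
```

```text
t 40.12 tcp [645.9  13.3 270.4] yaw 98.1 gap 0.256 gf 25.5 F [-0.   0.7 -0.2] q [-0.15  0.52  1.33  0.    1.29 -0.29]
shift [-0.5  2.   0.4] turn [-0.  -0.  -0.3] len 2
```

>>> {"name": "move_arm", "arguments": {"commands": "0 1 30 0 0 0 -1; 0 1 70 0 0 0 -1; 0 1 105 0 0 0 -1; 0 1 135 0 0 0 -1; 0 1 151 0 0 0 -1"}}

```text
t: 40.75
tcp_pos: [0.6458, 0.0148, 0.1177]
tool_rot: [0.655, 0.756, -0.001, -0.002]
force: [-0.0, -0.2, -0.6]
finger_gap: 0.258
gripper_force: 25.5
```

>>> {"name": "move_arm", "arguments": {"commands": "0 0 1 0 0 0 -1; 0 0 2 0 0 0 -1; 0 0 3 0 0 0 -1; 0 0 4 0 0 0 -1; 0 0 4 0 0 0 -1"}}

```text
t: 41.38
tcp_pos: [0.6476, 0.0126, 0.1159]
tool_rot: [0.656, 0.755, 0.0, 0.0]
force: [0.6, 0.2, 0.1]
finger_gap: 0.259
gripper_force: 25.7
```

>>> {"name": "move_arm", "arguments": {"commands": "0 0 1 0 0 0 -1; 0 0 1 0 0 0 -1; 0 0 0.5 0 0 0 -0.4; 0 0 0.5 0 0 0 -0.15; 0 0 0.5 0 0 0 -0.15"}}

```text
t: 42.0
tcp_pos: [0.6478, 0.0123, 0.115]
tool_rot: [0.656, 0.755, 0.0, 0.001]
force: [1.1, -2.3, 1.1]
finger_gap: 0.423
gripper_force: 0.0
```

>>> {"name": "move_arm", "arguments": {"commands": "0 0 -15 0 0 0 -0.15; 0 0 -50 0 0 0 -0.15; 0 0 -90 0 0 0 -0.15; 0 0 -130 0 0 0 -0.15; 0 0 -165 0 0 0 -0.1"}}

```text
t: 42.62
tcp_pos: [0.647, 0.0132, 0.2824]
tool_rot: [0.656, 0.755, 0.0, 0.0]
force: [-0.5, -0.9, -0.0]
finger_gap: 0.448
gripper_force: 0.0
```

```bash
python3 plan.py "575 -150 280 64; 501 -315 200 30;501 -315 75 30"
```

```text
t 42.62 tcp [647.   13.2 282.4] yaw 98.1 gap 0.448 gf 0.0 F [-0.5 -0.9 -0. ] q [-0.15  0.51  1.31  0.    1.32 -0.29]
shift [-151.5  -94.2    2.2] turn [ 0.1 -0.  34.1] len 178
shift [-180.7    5.8   80. ] turn [-0. -0. 34.] len 198
shift [  0.  -0. 125.] turn [0. 0. 0.] len 125
```

>>> {"name": "move_arm", "arguments": {"commands": "-25 -15 0 0 0 7 1; -65 -40 0 0 0 14 1; -105 -65 0 0 0 21 1; -135 -84 0 0 0 28 1; -151 -94 0 0 0 34 1"}}

```text
t: 43.25
tcp_pos: [0.5742, -0.1512, 0.2807]
tool_rot: [0.849, 0.528, 0.0, -0.0]
force: [-0.0, 1.0, 0.0]
finger_gap: 0.996
gripper_force: 0.0
```

>>> {"name": "move_arm", "arguments": {"commands": "-40 1 10 0 0 7 1; -85 3 30 0 0 14 1; -130 4 55 0 0 21 1; -165 5 72 0 0 28 1; -181 6 80 0 0 34 1"}}

```text
t: 43.88
tcp_pos: [0.5001, -0.3164, 0.1994]
tool_rot: [0.967, 0.256, -0.0, -0.001]
force: [-0.8, 0.7, 0.2]
finger_gap: 1.001
gripper_force: 0.0
```

```bash
python3 look.py pics/l4.png;python3 plan.py "501 -315 75 30"
```

```text
A [(11, 7, 0.65), (-6, 6, 0.34)]
B [(10, 1, 0.47), (0, 1, 0.31)]
C [(1, -10, 0.45), (-11, 5, 0.32)]
D [(7, 11, 0.51), (-8, -7, 0.25)]
t 43.98 tcp [ 500.4 -316.3  199.4] yaw 29.9 gap 1.001 gf 0.0 F [ 0.  -0.2 -0.3] q [-0.75  0.52  1.55  0.    1.07  0.3 ]
shift [  1.3  -0.6 124.4] turn [-0.1  0.  -0.1] len 124
```

View pics/l4.png

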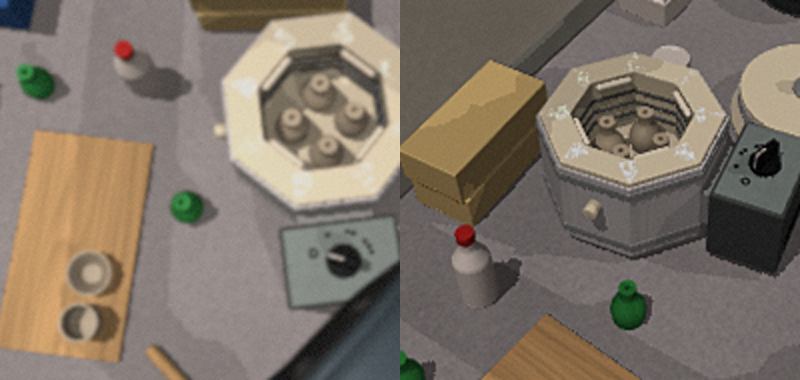

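All four bottles stand upright in the chamber at (318,85), (350,115), (325,148) and (292,122). Only the bowl and cup remain on the board. Now I fetch the lid.

>>> {"name": "move_arm", "arguments": {"commands": "1 0 25 0 0 0 1; 1 0 60 0 0 0 1; 1 0 95 0 0 0 1; 1 0 118 0 0 0 1; 1 0 124 0 0 0 1", "grip_force": 50}}

```text
t: 44.6
tcp_pos: [0.5023, -0.3133, 0.0752]
tool_rot: [0.965, 0.26, -0.0, -0.001]
force: [0.9, -0.7, -1.0]
finger_gap: 1.001
gripper_force: 0.0
```

>>> {"name": "move_arm", "arguments": {"commands": "0 0 0 0 0 0 1; 0 0 0 0 0 0 -1; 0 0 0 0 0 0 -1; 0 0 0 0 0 0 -1; 0 0 0 0 0 0 -1"}}

```text
t: 45.22
tcp_pos: [0.5027, -0.315, 0.0768]
tool_rot: [0.966, 0.259, 0.0, 0.0]
force: [-0.0, 1.1, 6.5]
finger_gap: 0.384
gripper_force: 50.2
```

>>> {"name": "move_arm", "arguments": {"commands": "0 0 0 0 0 0 -1; 0 0 0 0 0 0 -1; 0 0 -5 0 0 0 -1; 0 0 -15 0 0 0 -1; 0 0 -30 0 0 0 -1"}}

```text
t: 45.85
tcp_pos: [0.5018, -0.3143, 0.1057]
tool_rot: [0.966, 0.259, -0.001, -0.001]
force: [0.1, -0.3, -4.8]
finger_gap: 0.385
gripper_force: 50.1
```

```bash
python3 plan.py "501 -315 310 30;575 -172 310 30; 654 -28.8 310 30; 654 -28.8 230 30"
```

```text
t 45.85 tcp [ 501.8 -314.3  105.7] yaw 30.1 gap 0.385 gf 50.1 F [ 0.1 -0.3 -4.8] q [-0.75  0.65  1.62 -0.    0.87  0.3 ]
shift [-1.200e+00 -2.000e-01 -2.043e+02] turn [-0.1  0.   0.1] len 204
shift [135.6 -86.8  -0. ] turn [0. 0. 0.] len 161
shift [140.  -84.5  -0. ] turn [0. 0. 0.] len 164
shift [ 0. -0. 80.] turn [0. 0. 0.] len 80
```

>>> {"name": "move_arm", "arguments": {"commands": "0 0 -25 0 0 0 -1; 0 0 -75 0 0 0 -1; 0 0 -130 0 0 0 -1; 0 0 -180 0 0 0 -1; 0 0 -204 0 0 0 -1"}}

```text
t: 46.48
tcp_pos: [0.5031, -0.3153, 0.3144]
tool_rot: [0.966, 0.259, 0.002, 0.003]
force: [-0.2, -0.1, -4.3]
finger_gap: 0.384
gripper_force: 50.9
```

>>> {"name": "move_arm", "arguments": {"commands": "20 -12 0 0 0 0 -1; 55 -35 0 0 0 0 -1; 95 -60 0 0 0 0 -1; 125 -79 0 0 0 0 -1; 136 -87 0 0 0 0 -1"}}

```text
t: 47.1
tcp_pos: [0.5766, -0.1691, 0.3103]
tool_rot: [0.965, 0.261, -0.0, -0.0]
force: [-0.0, -1.3, -4.0]
finger_gap: 0.386
gripper_force: 50.9
```

>>> {"name": "move_arm", "arguments": {"commands": "20 -12 0 0 0 0 -1; 55 -33 0 0 0 0 -1; 95 -57 0 0 0 0 -1; 130 -78 0 0 0 0 -1; 140 -84 0 0 0 0 -1"}}

```text
t: 47.72
tcp_pos: [0.656, -0.0268, 0.3099]
tool_rot: [0.965, 0.26, -0.0, -0.0]
force: [-0.3, -1.5, -5.1]
finger_gap: 0.38
gripper_force: 50.9
```

>>> {"name": "move_arm", "arguments": {"commands": "0 0 10 0 0 0 -1; 0 0 25 0 0 0 -1; 0 0 40 0 0 0 -1; 0 0 55 0 0 0 -1; 0 0 55 0 0 0 -1"}}

```text
t: 48.35
tcp_pos: [0.6542, -0.0288, 0.2525]
tool_rot: [0.966, 0.259, -0.002, -0.001]
force: [-0.7, 0.2, -3.3]
finger_gap: 0.387
gripper_force: 50.7
```

```bash
python3 plan.py "655 -28.2 240 30"
python3 - <<'E'
from station import telemetry
import time
print(telemetry.sense()["tcp_pos"])
E
```

```text
t 48.35 tcp [654.2 -28.8 252.5] yaw 30.0 gap 0.387 gf 50.7 F [-0.7  0.2 -3.3] q [-0.21  0.55  1.33 -0.    1.27  0.83]
shift [ 1.  -0.  12.5] turn [-0.2  0.2  0. ] len 13
[ 0.65419208 -0.02876702  0.25249283]
```

>>> {"name": "move_arm", "arguments": {"commands": "0.5 0 7 0 0 0 -1; 0.5 0 14 0 0 0 -1; 0.5 0 20 0 0 0 -1; 0.5 0 24 0 0 0 -1; 0.5 0 24 0 0 0 -1"}}

```text
t: 48.98
tcp_pos: [0.6558, -0.0282, 0.2304]
tool_rot: [0.966, 0.259, -0.0, -0.0]
force: [0.1, -0.3, -4.9]
finger_gap: 0.381
gripper_force: 50.7
```

>>> {"name": "move_arm", "arguments": {"commands": "0 0 1 0 0 0 -1; 0 0 2 0 0 0 -1; 0 0 3 0 0 0 -1; 0 0 4 0 0 0 -1; 0 0 4 0 0 0 -1"}}

```text
t: 49.6
tcp_pos: [0.6557, -0.028, 0.2269]
tool_rot: [0.966, 0.259, -0.0, -0.0]
force: [-1.1, 0.8, -3.8]
finger_gap: 0.381
gripper_force: 50.9
```

Touching the seal. I press on gradually.

>>> {"name": "move_arm", "arguments": {"commands": "0 0 1 0 0 0 -1; 0 0 2 0 0 0 -1; 0 0 3 0 0 0 -1; 0 0 4 0 0 0 -1; 0 0 4 0 0 0 -1"}}

```text
t: 50.22
tcp_pos: [0.6564, -0.0281, 0.2238]
tool_rot: [0.966, 0.259, 0.001, 0.0]
force: [-2.8, 2.8, 5.2]
finger_gap: 0.385
gripper_force: 51.7
```

>>> {"name": "move_arm", "arguments": {"commands": "0 0 1 0 0 0 -1; 0 0 2 0 0 0 -1; 0 0 3 0 0 0 -1; 0 0 4 0 0 0 -1; 0 0 4 0 0 0 -1"}}

```text
t: 50.85
tcp_pos: [0.6554, -0.0282, 0.2173]
tool_rot: [0.966, 0.259, -0.001, -0.001]
force: [-0.2, 2.5, -6.5]
finger_gap: 0.382
gripper_force: 50.7
```

>>> {"name": "move_arm", "arguments": {"commands": "0 0 0.5 0 0 0 -1; 0 0 1 0 0 0 -1; 0 0 2 0 0 0 -1; 0 0 2.5 0 0 0 -1; 0 0 2.5 0 0 0 -1"}}

```text
t: 51.48
tcp_pos: [0.6558, -0.0282, 0.2169]
tool_rot: [0.966, 0.259, -0.0, -0.0]
force: [-5.2, 2.2, 0.1]
finger_gap: 0.382
gripper_force: 51.3
```

>>> {"name": "move_arm", "arguments": {"commands": "0 0 1 0 0 0 -1; 0 0 2 0 0 0 -1; 0 0 3 0 0 0 -1; 0 0 4 0 0 0 -1; 0 0 4 0 0 0 -1"}}

```text
t: 52.1
tcp_pos: [0.6559, -0.0282, 0.2168]
tool_rot: [0.966, 0.259, 0.001, 0.0]
force: [-8.5, 3.2, 13.4]
finger_gap: 0.384
gripper_force: 52.8
```

>>> {"name": "move_arm", "arguments": {"commands": "0 0 -2 0 0 0 -1; 0 0 -2 0 0 0 0.3; 0 0 -2 0 0 0 1; 0 0 -2 0 0 0 1; 0 0 -2 0 0 0 1"}}

```text
t: 52.72
tcp_pos: [0.6564, -0.0286, 0.2143]
tool_rot: [0.966, 0.259, 0.0, 0.0]
force: [-1.3, 0.1, -0.1]
finger_gap: 0.999
gripper_force: 0.0
```

>>> {"name": "move_arm", "arguments": {"commands": "0 0 -15 0 0 0 1; 0 0 -40 0 0 0 1; 0 0 -70 0 0 0 1; 0 0 -85 0 0 0 1; 0 0 -85 0 0 0 1"}}

```text
t: 53.35
tcp_pos: [0.6568, -0.0284, 0.3011]
tool_rot: [0.966, 0.259, 0.002, 0.001]
force: [0.0, 0.5, -0.5]
finger_gap: 0.998
gripper_force: 0.0
```

```bash
python3 plan.py "560 -45 300 53;460 -57.5 235 75.9;460 -57.5 160 75.9"; python3 look.py pics/l5.png >/dev/null
python3 - <<'E'
import cv2
from h import *
d=snapshot("side"); cv2.imwrite("pics/l5.png",crop(d,165,130,325,250,5))
E
```

```text
t 53.35 tcp [656.8 -28.4 301.1] yaw 30.1 gap 0.998 gf 0.0 F [ 0.   0.5 -0.5] q [-0.21  0.51  1.26 -0.    1.37  0.83]
shift [-92.1 -34.1   0.8] turn [  0.2  -0.1 -22.9] len 98
shift [-70.2 -72.3  65. ] turn [  0.    0.  -22.9] len 120
shift [ 0. -0. 75.] turn [0. 0. 0.] len 75
```

View pics/l5.png

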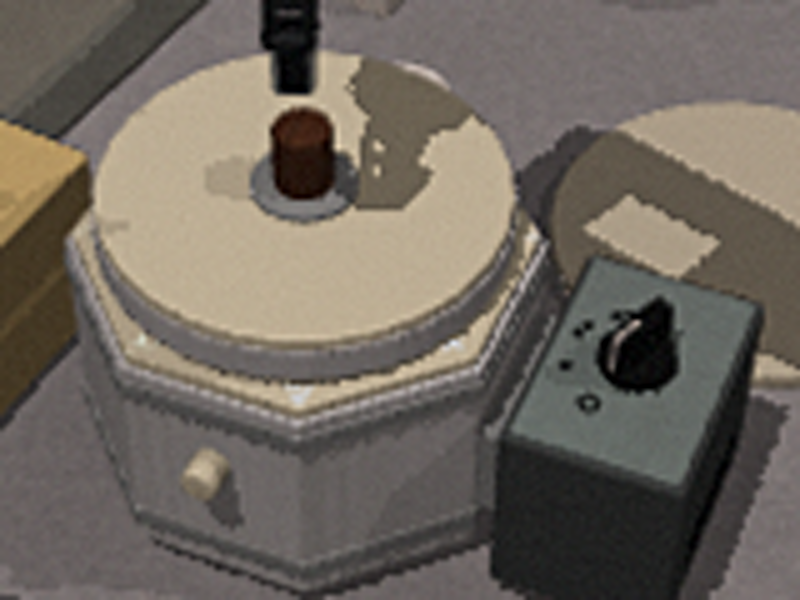

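The lid sits level. Knob top and rim edges are where they were in the first closed-lid picture, allowing for the crop offset. I check this numerically before the selector.

```bash
python3 - <<'E'
from h import *
import pickle
_,d0=pickle.load(open("s0.pkl","rb")); d=snapshot("side")
g=lambda s:cv2.resize(cv2.cvtColor(s["image"],cv2.COLOR_RGB2GRAY),None,fx=5,fy=5,interpolation=cv2.INTER_CUBIC)
a,b=g(d0),g(d)
for n,(x,y,w,h) in dict(knob=(216,150,20,24),front=(200,192,50,18),left=(182,172,18,30),right=(255,178,18,30)).items():
    k=a[y*5:(y+h)*5,x*5:(x+w)*5]; m=cv2.matchTemplate(b[(y-8)*5:(y+h+8)*5,(x-8)*5:(x+w+8)*5],k,cv2.TM_CCOEFF_NORMED);_,q,_,l=cv2.minMaxLoc(m);print(n,l[0]/5-8,l[1]/5-8,round(q,2))
p=[.654,-.029,.249];print("9 mm =",np.subtract(proj(d,p),proj(d,[.654,-.029,.258])))
E
python3 plan.py "560 -45 300 53;460 -57.5 235 75.9;460 -57.5 160 75.9"
```

```text
knob -0.40000000000000036 -0.5999999999999996 0.97
front 0.1999999999999993 -0.5999999999999996 0.9
left 0.0 -0.20000000000000018 0.98
right 0.0 -0.40000000000000036 0.93
9 mm = [0.06895844 2.56485106]
t 53.55 tcp [655.2 -28.1 297.8] yaw 30.1 gap 0.999 gf 0.0 F [ 0.1 -0.2  0.1] q [-0.21  0.51  1.27 -0.    1.37  0.83]
shift [-90.9 -33.1  -1.9] turn [ -0.1   0.1 -22.9] len 97
shift [-70.2 -72.3  65. ] turn [  0.    0.  -22.9] len 120
shift [ 0. -0. 75.] turn [0. 0. 0.] len 75
```

The lid is within about 0.5 px, where 9 mm high would be 2.6 px. To be sure it is fully home, I press once on the knob's top with shut fingers and read the height.

>>> {"name": "move_arm", "arguments": {"commands": "0 0 0 0 0 0 -1; 0 0 0 0 0 0 -1; 0 0 0 0 0 0 -1; 0 0 15 0 0 0 -1; 0 0 30 0 0 0 -1"}}

```text
t: 54.18
tcp_pos: [0.6557, -0.0282, 0.268]
tool_rot: [0.966, 0.259, -0.0, -0.0]
force: [0.5, 0.2, 0.6]
finger_gap: -0.001
gripper_force: 0.0
```

>>> {"name": "move_arm", "arguments": {"commands": "0 0 6 0 0 0 -1; 0 0 12 0 0 0 -1; 0 0 15 0 0 0 -1; 0 0 17 0 0 0 -1; 0 0 18 0 0 0 -1"}}

```text
t: 54.8
tcp_pos: [0.6562, -0.0283, 0.2516]
tool_rot: [0.966, 0.259, 0.0, 0.0]
force: [-0.0, -1.0, 0.3]
finger_gap: -0.0
gripper_force: 0.0
```

>>> {"name": "move_arm", "arguments": {"commands": "0 0 1 0 0 0 -1; 0 0 2 0 0 0 -1; 0 0 3 0 0 0 -1; 0 0 3 0 0 0 -1; 0 0 3 0 0 0 -1"}}

```text
t: 55.42
tcp_pos: [0.6561, -0.0283, 0.2491]
tool_rot: [0.966, 0.259, 0.0, 0.0]
force: [-2.7, 0.6, 5.4]
finger_gap: 0.0
gripper_force: 2.7
```

>>> {"name": "move_arm", "arguments": {"commands": "0 0 1 0 0 0 -1; 0 0 2 0 0 0 -1; 0 0 3 0 0 0 -1; 0 0 4 0 0 0 -1; 0 0 4 0 0 0 -1"}}

```text
t: 56.05
tcp_pos: [0.6562, -0.0283, 0.249]
tool_rot: [0.966, 0.259, 0.001, 0.001]
force: [-6.9, 1.9, 19.6]
finger_gap: -0.002
gripper_force: 9.7
```

>>> {"name": "move_arm", "arguments": {"commands": "0 0 -10 0 0 0 -1; 0 0 -25 0 0 0 -1; 0 0 -45 0 0 0 -1; 0 0 -55 0 0 0 -0.2; 0 0 -55 0 0 0 -0.1"}}

```text
t: 56.68
tcp_pos: [0.6565, -0.0284, 0.3]
tool_rot: [0.966, 0.259, 0.001, 0.0]
force: [-0.5, 0.0, 0.5]
finger_gap: 0.418
gripper_force: 0.0
```

```bash
python3 plan.py "560 -45 300 53;460 -57.5 235 75.9;460 -57.5 160 75.9"
```

```text
t 56.67 tcp [656.5 -28.4 300. ] yaw 30.1 gap 0.418 gf 0.0 F [-0.5  0.   0.5] q [-0.21  0.51  1.26 -0.    1.37  0.83]
shift [-91.9 -33.9  -0.1] turn [  0.1  -0.1 -22.9] len 98
shift [-70.2 -72.3  65. ] turn [  0.    0.  -22.9] len 120
shift [ 0. -0. 75.] turn [0. 0. 0.] len 75
```

The knob top holds at 249 mm under 20 N, exactly the fully-home height. Now the selector.

>>> {"name": "move_arm", "arguments": {"commands": "-18 -7 0 0 0 -4 0; -36 -14 0 0 0 -9 0; -55 -21 0 0 0 -13 0; -74 -28 0 0 0 -18 0; -92 -34 0 0 0 -22.9 0", "grip_force": 60}}

```text
t: 57.3
tcp_pos: [0.5581, -0.0448, 0.2983]
tool_rot: [0.894, 0.447, -0.001, -0.001]
force: [-1.4, -0.1, 0.5]
finger_gap: 0.499
gripper_force: 0.0
```

>>> {"name": "move_arm", "arguments": {"commands": "-15 -16 8 0 0 -5 0; -35 -36 25 0 0 -10 0; -55 -57 45 0 0 -16 0; -68 -70 60 0 0 -20 0; -70 -72 65 0 0 -22.9 0"}}

```text
t: 57.92
tcp_pos: [0.457, -0.0569, 0.2327]
tool_rot: [0.788, 0.615, -0.001, -0.002]
force: [-0.2, 0.3, 0.8]
finger_gap: 0.502
gripper_force: 0.0
```

```bash
python3 plan.py "460 -57.8 160 75.9"
```

```text
t 57.92 tcp [457.  -56.9 232.7] yaw 75.9 gap 0.502 gf 0.0 F [-0.2  0.3  0.8] q [-0.37  0.31  1.83 -0.    1.01 -0.12]
shift [-0.2  3.5 72.7] turn [-0.3 -0.   0. ] len 73
```

>>> {"name": "move_arm", "arguments": {"commands": "0 2 15 0 0 0 0; 0 2 35 0 0 0 0; 0 2 55 0 0 0 0; 0 2 71 0 0 0 0; 0 2 73 0 0 0 0"}}

```text
t: 58.55
tcp_pos: [0.4605, -0.0575, 0.1599]
tool_rot: [0.789, 0.615, -0.001, -0.002]
force: [0.7, 0.2, 0.3]
finger_gap: 0.502
gripper_force: 0.0
```

>>> {"name": "move_arm", "arguments": {"commands": "0 0 0 0 0 0 -1; 0 0 0 0 0 0 -1; 0 0 0 0 0 0 -1; 0 0 0 0 0 0 -1; 0 0 0 0 0 0 -1"}}

```text
t: 59.18
tcp_pos: [0.4611, -0.0577, 0.1619]
tool_rot: [0.789, 0.615, -0.0, -0.0]
force: [-3.2, 0.6, 5.7]
finger_gap: 0.135
gripper_force: 60.1
```

```bash
python3 plan.py "460 -57.8 160 75.9"
```

```text
t 59.17 tcp [461.1 -57.7 161.9] yaw 75.9 gap 0.135 gf 60.1 F [-3.2  0.6  5.7] q [-0.37  0.43  1.9  -0.    0.82 -0.12]
shift [-0.3 -1.1  1.9] turn [-0.  0. -0.] len 2
```

>>> {"name": "move_arm", "arguments": {"commands": "0 0 0 0 0 9 -1; 0 0 0 0 0 18 -1; 0 0 0 0 0 27 -1; 0 0 0 0 0 36 -1; 0 0 0 0 0 45 -1"}}

```text
t: 59.8
tcp_pos: [0.4601, -0.0571, 0.1619]
tool_rot: [0.965, 0.263, -0.001, -0.001]
force: [-5.2, 3.8, 8.3]
finger_gap: 0.142
gripper_force: 60.5
```

>>> {"name": "move_arm", "arguments": {"commands": "0 0 0 0 0 9 -1; 0 0 0 0 0 18 -1; 0 0 0 0 0 27 -1; 0 0 0 0 0 36 -1; 0 0 0 0 0 45 -1"}}

```text
t: 60.42
tcp_pos: [0.4599, -0.056, 0.1619]
tool_rot: [0.992, -0.126, -0.002, -0.002]
force: [-4.9, 7.0, 9.3]
finger_gap: 0.135
gripper_force: 60.6
```

>>> {"name": "move_arm", "arguments": {"commands": "0 0 0 0 0 0 -1; 0 0 0 0 0 0 -1; 0 0 0 0 0 0 -0.4; 0 0 0 0 0 0 -0.2; 0 0 0 0 0 0 -0.1"}}

```text
t: 61.05
tcp_pos: [0.4623, -0.0583, 0.1614]
tool_rot: [0.992, -0.123, 0.001, 0.0]
force: [0.1, -0.1, 0.7]
finger_gap: 0.45
gripper_force: 0.0
```

```bash
python3 plan.py
```

```text
t 61.05 tcp [462.3 -58.3 161.4] yaw -14.2 gap 0.450 gf 0.0 F [ 0.1 -0.1  0.7] q [-0.37  0.43  1.89 -0.    0.82  1.45]
```

Yaw is −14.2°, as planned for two dots. I rise, back off to the right and check.

>>> {"name": "move_arm", "arguments": {"commands": "0 0 -15 0 0 0 -0.1; 0 0 -50 0 0 0 -0.1; 0 0 -95 0 0 0 -0.1; 0 0 -135 0 0 0 -0.1; 0 0 -150 0 0 0 -0.1"}}

```text
t: 61.68
tcp_pos: [0.4631, -0.0586, 0.314]
tool_rot: [0.992, -0.123, 0.003, 0.001]
force: [0.3, -0.2, 0.1]
finger_gap: 0.449
gripper_force: 0.0
```

>>> {"name": "move_arm", "arguments": {"commands": "0 40 0 0 0 0 -0.1; 0 95 0 0 0 0 -0.1; 0 155 0 0 0 0 -0.1; 0 215 0 0 0 0 -0.1; 0 250 0 0 0 0 -0.1"}}

```text
t: 62.3
tcp_pos: [0.3999, -0.3034, 0.3113]
tool_rot: [0.992, -0.124, 0.0, 0.001]
force: [0.6, 1.0, -0.7]
finger_gap: 0.451
gripper_force: 0.0
```

```bash
python3 look.py pics/fin.png >/dev/null
python3 - <<'E'
from h import *
t=snapshot("top");d=snapshot("side")
im=np.zeros((600,800,3),np.uint8)
im[:600,:400]=crop(t,110,95,330,295,3)[:600,180:580] 
im[:320,400:800]=crop(d,165,140,325,250,2.9)[:320,:400]
im[320:600,400:700]=crop(t,110,160,260,300,2)
cv2.imwrite("pics/fin.png",im)
E
python3 plan.py
```

```text
t 62.50 tcp [ 400.3 -300.5  310.9] yaw -14.2 gap 0.445 gf 0.0 F [-0.3  0.2 -0.2] q [-0.87  0.27  1.63  0.    1.24  0.95]Traceback (most recent call last):
  File "<stdin>", line 5, in <module>
ValueError: could not broadcast input array from shape (319,400,3) into shape (320,400,3)
```

View pics/fin.png

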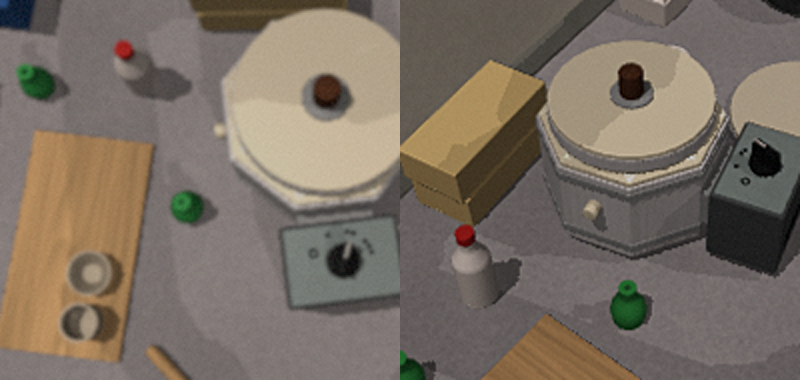

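The final view shows the lid flush and the pointer at (348,245), toward the two-dot mark. The cup and bowl are on the board, and the squeeze bottle and the green look-alikes are untouched. I hand it in.

```bash
python3 -c "
from station import ticket
print(ticket.sign_off())"
```

```text
the job is handed in; nothing more can be done
None
```

The job is handed in: I turned the selector to off before lifting the lid, stood all four clay bottles upright in the chamber, pressed the lid fully home, and only then set the selector to two dots.

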